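# Change the drone batteries on the charging station

### The arm

A 6-joint arm with a two-finger parallel gripper is mounted at the origin on the work surface. World frame = base frame: x ahead of the robot, y to its left, z up, the work surface at z = 0. Lengths are in m, angles in rad, forces in N, time in s.
With the tool pointing down it reaches from about 0.35 to 0.775 m from the base axis. Payload 7.3 kg.
Tool frame: the origin (TCP) lies at the very end of the fingers, on their centre line; the grasp point (between the pads) lies 19 mm behind it; z points along the fingers, x is the direction in which the jaws open and shut, and the axes are right-handed (so a half turn about z gives the same grasp; the last joint's range is limited). The gripper opens to 92 mm and grips with 3 to 60 N. Pads are 19 mm wide; open, the fingers measure 130 mm over their backs; the gripper's body (75 mm by 190 mm) begins 47 mm behind the grasp point.
Start: joints at [-1.34, 0.342, 1.524, -0, 1.275, -0.146], TCP at [0.193, -0.488, 0.197] pointing down, gripper open.
Joint ranges: [-2.53, 2.53], [-0.77, 2.02], [0.04, 2.7], [-1, 4.14], [0.28, 2.66], [-3.11, 3.11]. Speed limits (rad/s): [2.57, 2.57, 3.14, 3.14, 3.14, 3.14].

### API

Orientations are given as [roll, pitch, yaw] about the fixed x, y, z axes, in that order (R = Rz(yaw) Ry(pitch) Rx(roll)).
In Python, from cell import observe, read_camera, camera_params, hand_in gives the robot as it stands.
- The arm moves only by the tool apply_moves, never from a script. Its argument "increments" is a list of rows, each an object with "grip": the opening, from 0 (shut) to 1 (fully open); "linear": the shift along the world's x, y, z in mm, a list of three; "turn": the turn, a rotation vector about the world's x, y, z in units of 6 degrees (1.0 is 6 degrees), a list of three. A call has 1 to 10 rows; each row is the pose to reach, as a shift and turn from the pose commanded when the call began; what a row does not reach only later rows make up. A row lasts 1/10 s, in which the tool goes at most 50 mm and 8.59 degrees, less where a joint would pass 70% of its speed; a pose out of reach is approached as far as the arm can. A call with a gripper value outside its range is refused whole. The fingers move at their own pace and stop on an object; "grip_force" is the grip in N (left out, the last holds). Time passes only in rows, so rows that repeat a pose let the fingers close. It gives the time, the measured TCP pose, the force and the opening at its end, in the units of the state.
- observe(): the state, without advancing time (a new reading comes with each control period).
- read_camera(name): name is "scene" or "top"; returns the picture (480x640x3 uint8, red, green, blue); there is no depth.
- camera_params(name): a dict with "camera_matrix" (3x3 intrinsics, pixels), "world_to_cam" (4x4, takes a point from world to camera coordinates). Camera axes: x right, y up, looking along -z (the intrinsics and any distortion apply to the point x, -y, -z); pixel columns grow to the right and rows downward; lengths in m; the calibration is good to about 2 mm. A picture is of the moment at which its call begins. camera_params takes no time and is no camera call.
- hand_in(): hands the job in, once; it reports no verdict.
The state is a dict: "time": time; "qpos": joint angles; "qvel": joint speeds; "joint_efforts": joint torques, N m; "tool_pos": TCP position; "tool_rot": TCP orientation; "contact_force": force on the tool from outside, world axes, zero at the start; "torque": the same for the moment, N m; "opening": finger opening in m.
Only numpy, scipy, OpenCV 4.12 (cv2) and the standard library are available. Lean on these libraries where they do the work, as an engineer would, in place of code of your own. Each camera call takes 0.05 s, during which the arm holds its last target.

### The job

The battery packs in the charging station are done. Turn its rotary switch off until it clicks over before you pull any of them, stand the finished packs in the ready tray, seat all the empty packs from the table fully in charging bays, and push the charge-level slider to the full-charge end. Only then turn the switch back on until it clicks over and stays on; leave the mug, flask and radio where they are.

Things in the scene. Friction and masses are not known exactly. Their poses are not given: they have to be found in the camera images.
- charger: Grey charging station fixed on the table, 220 (its x) x 320 mm (its y); origin: centre of its underside; x away from the robot at yaw 0, y left, z up. Its -x half is a panel 45 mm high with the rotary switch (left) and charge-level slider (right); its +x half has four open bays in a row along y, 76 mm apart: pockets 97 (x) x 53 mm (y), floor 45 mm, rim 60 mm above the table.
- bay0 (a point): Centre of the floor of bay 0: -114 mm along the charger's y, 50 mm along its x, 45 mm above the table; axes as the charger's. A seated pack stands on this floor, long side along x, either way round, its top 97 mm above the table; packs in neighbouring bays have 30 mm between them.
- bay1 (a point): Centre of the floor of bay 1: -38 mm along the charger's y, 50 mm along its x, 45 mm above the table; axes as the charger's. A seated pack stands on this floor, long side along x, either way round, its top 97 mm above the table; packs in neighbouring bays have 30 mm between them.
- bay2 (a point): Centre of the floor of bay 2: 38 mm along the charger's y, 50 mm along its x, 45 mm above the table; axes as the charger's. A seated pack stands on this floor, long side along x, either way round, its top 97 mm above the table; packs in neighbouring bays have 30 mm between them.
- bay3 (a point): Centre of the floor of bay 3: 114 mm along the charger's y, 50 mm along its x, 45 mm above the table; axes as the charger's. A seated pack stands on this floor, long side along x, either way round, its top 97 mm above the table; packs in neighbouring bays have 30 mm between them.
- switch (a joint): Rotary switch with a black bar handle, rad, grows clockwise from above: 0 = off (handle's white line points to the charger's +x), 1.57 = on (line points to its -y). Starts on. Off: below 0.2; on: above 1.37. A spring detent holds it in each position with about 0.17 N m and flips over half way (0.79): past that it snaps to the other position when let go, before that it springs back.
- switch_grip (a point): Grip point on the upright axis of the switch, 60 mm to the charger's -x and 90 mm to its +y, 78 mm above the table; turns with the handle. The handle is a bar 50 mm long (this point's x), 14 mm thick (its y), from 22 mm below to 4 mm above this point, on a disc of 25 mm radius whose top is 22 mm below this point.
- level (a joint): Charge-level slider, m: 0 = lowest end (right, the charger's -y), 0.050 = full-charge end (left, +y, where the white bars beside its slot are longest); stops at both ends. Friction about 2 N; it stays where it is left. Full: beyond 0.046.
- level_grip (a point): Grip point in the slider's black grip, a block 22 mm (this point's x) x 16 mm (its y), its top 9 mm above and its underside 12 mm below this point; the panel lies 16 mm below this point. It slides along this point's +y, which is the charger's y.
- done0: Black-grey drone battery pack, a block 90 long (its x) x 46 wide (its y) x 52 mm high, about 0.3 kg, standing on its 90 x 46 face; origin: centre of that underside, z up. Not present in every run. A finished pack: it starts in bay 0 of the charger.
- done1: Black-grey drone battery pack, a block 90 long (its x) x 46 wide (its y) x 52 mm high, about 0.3 kg, standing on its 90 x 46 face; origin: centre of that underside, z up. Not present in every run. A finished pack: it starts in bay 1 of the charger.
- done2: Black-grey drone battery pack, a block 90 long (its x) x 46 wide (its y) x 52 mm high, about 0.3 kg, standing on its 90 x 46 face; origin: centre of that underside, z up. Not present in every run. A finished pack: it starts in bay 2 of the charger.
- done3: Black-grey drone battery pack, a block 90 long (its x) x 46 wide (its y) x 52 mm high, about 0.3 kg, standing on its 90 x 46 face; origin: centre of that underside, z up. Not present in every run. A finished pack: it starts in bay 3 of the charger.
- flat0: Black-grey drone battery pack, a block 90 long (its x) x 46 wide (its y) x 52 mm high, about 0.3 kg, standing on its 90 x 46 face; origin: centre of that underside, z up. Not present in every run. An empty pack: it starts standing on the table left of the charger.
- flat1: Black-grey drone battery pack, a block 90 long (its x) x 46 wide (its y) x 52 mm high, about 0.3 kg, standing on its 90 x 46 face; origin: centre of that underside, z up. Not present in every run. An empty pack: it starts standing on the table left of the charger.
- flat2: Black-grey drone battery pack, a block 90 long (its x) x 46 wide (its y) x 52 mm high, about 0.3 kg, standing on its 90 x 46 face; origin: centre of that underside, z up. Not present in every run. An empty pack: it starts standing on the table left of the charger.
- flat3: Black-grey drone battery pack, a block 90 long (its x) x 46 wide (its y) x 52 mm high, about 0.3 kg, standing on its 90 x 46 face; origin: centre of that underside, z up. Not present in every run. An empty pack: it starts standing on the table left of the charger.
- tray: Ready tray: grey open tray fixed on the table right of the charger, 260 (its x) x 130 (its y) x 35 mm high, walls 4 mm, inner floor 5 mm above the table; room for three packs in a row along its x, 72 mm apart, with their long sides along its y. Origin: centre of its underside, x away from the robot, y left, z up.
- mug: Bystander: white mug, 82 mm across and 92 mm high, beyond the charger; origin: centre of its underside.
- flask: Bystander: steel flask, 70 mm across and 200 mm high, beyond the empty packs; origin: centre of its underside.
- radio: Bystander: black hand-held radio standing behind the tray, 34 x 56 x 105 mm with a stub aerial up to 180 mm; origin: centre of its underside.
Not all that is in view belongs to the job. Leave any blue, orange or turquoise look-alike of the flat2 alone.

How it is judged:
By the outcome, as a careful person would: the job done as asked, in the order asked, and still so for the second after the job is handed in, with the robot touching nothing.
Of done0, done1, done2, done3 only 2 to 3 are there at a start; the rules pass over those that are not, and their reading is None.
Of flat0, flat1, flat2, flat3 only 3 to 4 are there at a start; the rules pass over those that are not, and their reading is None.
At some moment in a run one of flat0, flat1, flat2, flat3 may be knocked a few centimetres aside while the robot is not near it.
Once in a run the grip may slacken for a moment while it holds something.
It also fails if it takes over 210 s, if anything falls off the work surface, if the arm or the gripper's body presses on something with over 40 N, if the wrist force passes 120 N, or if a joint passes its speed limit or range.

## Working session

There is one attempt and no reset: what is moved stays moved. The work goes in short steps, Python scripts to look and compute and a tool call to move; the robot and the scene stay as the last step left them, time stands still between calls to the robot, and variables do not carry over. Pictures are saved under pics/ and viewed, and the job is handed in when it is done.

Besides the shell and the picture viewer there is one more tool, called after ">>>" as name([rows], argument=value, ...), one row to a line, values as JSON. apply_moves: Moves the arm, as the interface text tells. Its arguments: {"type":"object","properties":{"increments":{"type":"array","items":{"type":"object","properties":{"grip":{"type":"number"},"linear":{"type":"array","items":{"type":"number"}},"turn":{"type":"array","items":{"type":"number"}}}}},"grip_force":{"type":"number"}},"required":["increments"]}

```bash
mkdir -p pics; ls
python3 - <<'E'
from cell import *
import cv2
print(observe())
for n in ("scene","top"):
    cv2.imwrite(f"pics/{n}0.png",read_camera(n)[:,:,::-1]); print(camera_params(n))
E
```

```text
pics
{'time': 0.0, 'qpos': array([-1.33998104e+00,  3.42704203e-01,  1.52503065e+00, -1.16356649e-05,
        1.27540217e+00, -1.45973252e-01]), 'qvel': array([ 0.00109771, -0.00124067,  0.00161347, -0.00158678,  0.00069224,
        0.00106335]), 'joint_efforts': array([-2.80329870e-03, -4.31254935e+01, -2.44221675e+01,  7.14259129e-02,
        5.58997749e-02, -1.25528209e-04]), 'tool_pos': array([ 0.19309   , -0.48770622,  0.19634986]), 'tool_rot': array([-3.14137902e+00,  1.52956179e-03, -1.19400423e+00]), 'contact_force': array([ 0.03714932,  0.01655994, -0.80519457]), 'torque': array([ 0.02178082, -0.01062828, -0.01728462]), 'opening': 0.09169566756846811}
{'camera_matrix': array([[582.56744389,   0.        , 317.03402265],
       [  0.        , 582.56744389, 238.55927969],
       [  0.        ,   0.        ,   1.        ]]), 'world_to_cam': array([[ 0.76513428,  0.64386148, -0.00345323, -0.42094613],
       [-0.34137628,  0.41021098,  0.84568859,  0.09430845],
       [ 0.54592286, -0.64588647,  0.53366552, -1.57992405],
       [ 0.        ,  0.        ,  0.        ,  1.        ]])}
{'camera_matrix': array([[441.85220403,   0.        , 317.67683334],
       [  0.        , 441.85220403, 245.00930589],
       [  0.        ,   0.        ,   1.        ]]), 'world_to_cam': array([[-0.00532004, -0.99964263, -0.02619769,  0.060285  ],
       [ 0.99833612, -0.00681367,  0.05725876, -0.5185739 ],
       [-0.0574168 , -0.02584948,  0.99801559, -1.18503835],
       [ 0.        ,  0.        ,  0.        ,  1.        ]])}
```

View pics/scene0.png

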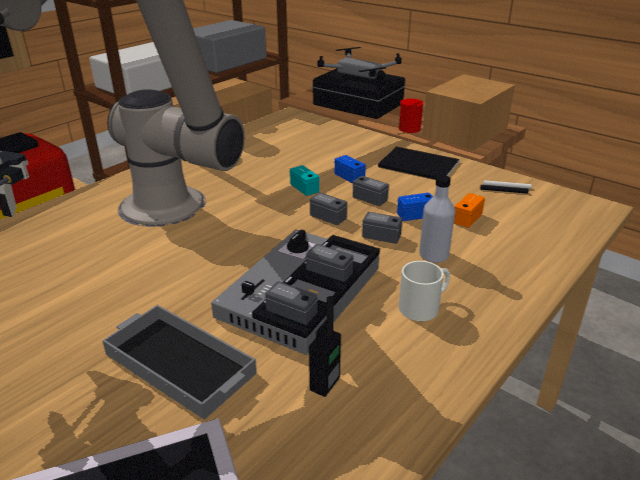

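View pics/top0.png

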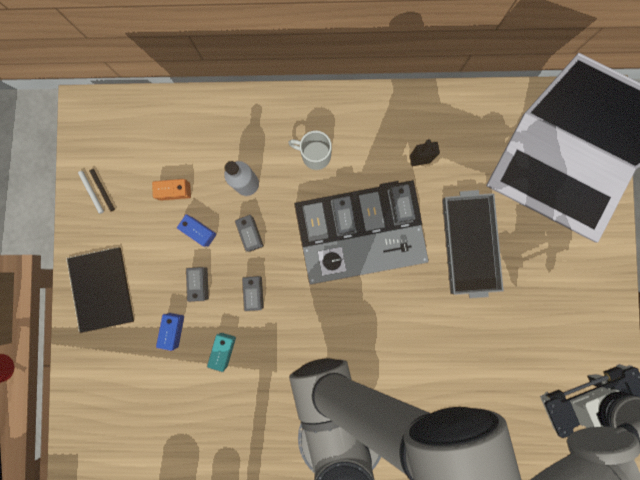

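```bash
cat > h.py <<'E'
from cell import *
import cv2, numpy as np
P={n:camera_params(n) for n in("scene","top")}
def ray(n,u,v):
    K=P[n]["camera_matrix"];T=P[n]["world_to_cam"]
    d=np.array([(u-K[0,2])/K[0,0],-(v-K[1,2])/K[1,1],-1.])
    R=T[:3,:3];return -R.T@T[:3,3],R.T@d
def pix(n,u,v,z):
    c,d=ray(n,u,v);return c+d*(z-c[2])/d[2]
def proj(n,p):
    K=P[n]["camera_matrix"];T=P[n]["world_to_cam"]
    q=T[:3,:3]@np.asarray(p)+T[:3,3]
    return np.array([K[0,2]+K[0,0]*q[0]/-q[2],K[1,2]+K[1,1]*-q[1]/-q[2]])
def crop(img,x0,y0,x1,y1,s,name):
    c=cv2.resize(img[y0:y1,x0:x1],None,fx=s,fy=s,interpolation=cv2.INTER_CUBIC)
    cv2.imwrite("pics/"+name,c[:,:,::-1] if c.ndim==3 else c)
E
python3 - <<'E'
from h import *
t=cv2.imread("pics/top0.png")[:,:,::-1]
crop(t,285,170,515,310,3.4,"c0.png")
crop(t,140,170,300,380,2.8,"f0.png")
E
```

```text
(no output)
```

View pics/c0.png

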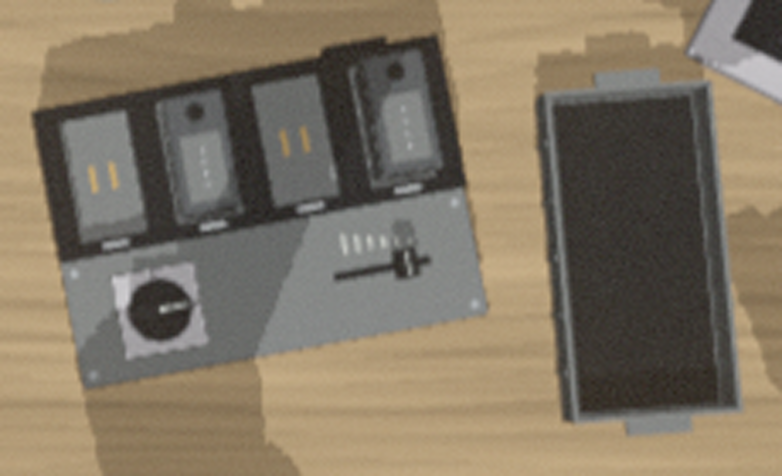

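View pics/f0.png

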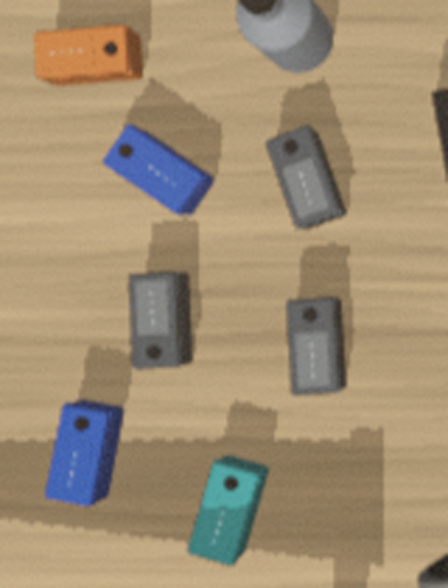

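Run:
```python
from h import *
t=cv2.imread("pics/top0.png")[:,:,::-1]
s=cv2.imread("pics/scene0.png")[:,:,::-1]
t=np.clip(t.astype(float)*1.8,0,255).astype(np.uint8)
s=np.clip(s.astype(float)*1.8,0,255).astype(np.uint8)
crop(t,290,175,435,290,5.5,"c1.png")
crop(s,205,220,390,355,4.3,"c2.png")
crop(t,435,180,510,305,4.5,"t1.png")
```

```text
(no output)
```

View pics/c1.png

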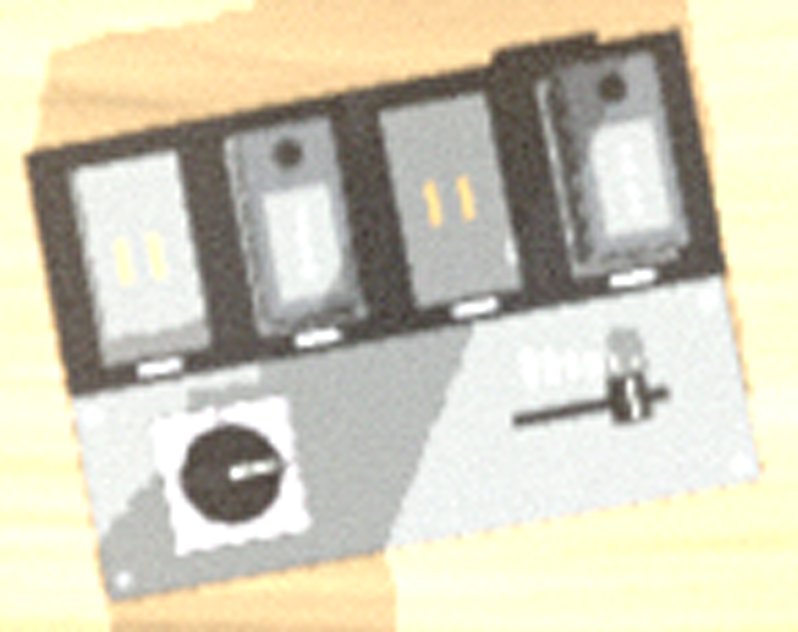

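View pics/c2.png

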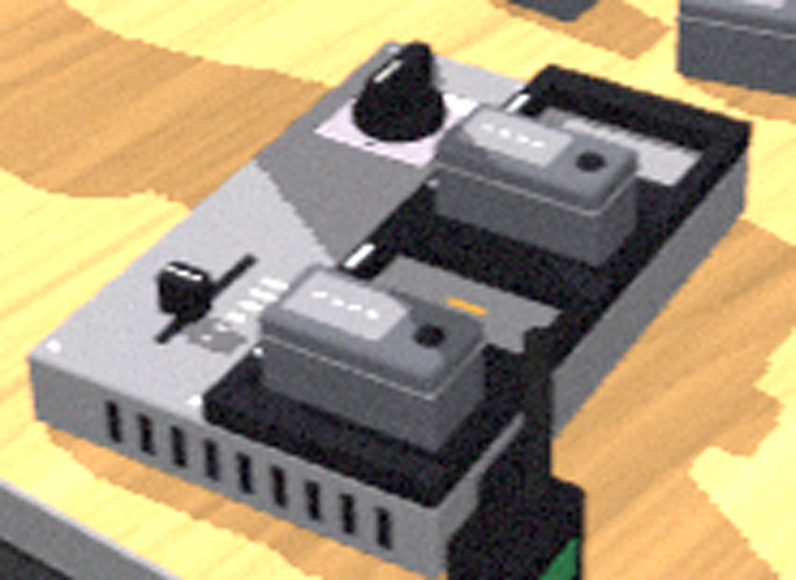

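View pics/t1.png

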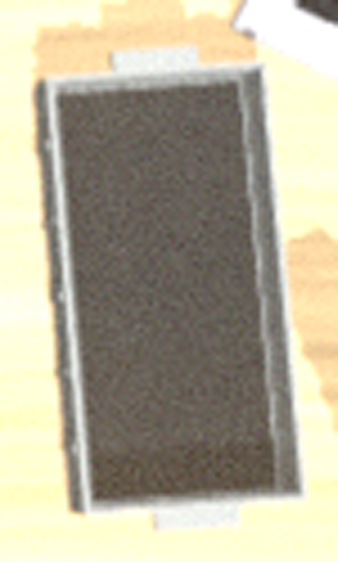

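```bash
cat >> h.py <<'E'
def uc(X,Y,s,x0,y0): return (X+.5)/s-.5+x0,(Y+.5)/s-.5+y0
def fit2(L,W):
    L=np.array(L,float);W=np.array(W,float);l=L.mean(0);w=W.mean(0)
    A=L-l;B=W-w
    th=np.arctan2((A[:,0]*B[:,1]-A[:,1]*B[:,0]).sum(),(A*B).sum())
    R=np.array([[np.cos(th),-np.sin(th)],[np.sin(th),np.cos(th)]])
    t=w-R@l; return t,th,(W-(L@R.T+t))
E
python3 - <<'E'
from h import *
L=[(.11,.16),(.11,-.16),(-.11,.16),(-.11,-.16)]
C=[(27,157,.06),(682,30,.06),(110,600,.045),(763,477,.045)]
W=[pix("top",*uc(a,b,5.5,290,175),z)[:2] for a,b,z in C]
t,th,r=fit2(L,W);print("top",t,th,(r*1000).round(1).tolist())
L2=[(.11,.16),(-.11,.16),(-.11,-.16)]
C=[(750,123,.06),(390,43,.045),(32,358,.045)]
W2=[pix("scene",*uc(a,b,4.3,205,220),z)[:2] for a,b,z in C]
t2,th2,r=fit2(L2,W2);print("scene",t2,th2,(r*1000).round(1).tolist())
t,th,r=fit2(L+L2,W+W2);print("both",t,th,(r*1000).round(1).tolist())
R=np.array([[np.cos(th),-np.sin(th)],[np.sin(th),np.cos(th)]])
def w(x,y):return (R@[x,y]+t).round(4)
for i in range(4): print("bay",i,w(.05,-.114+.076*i))
print("switch",w(-.06,.09))
# pocket floors bay3, bay1: corners hi-lo
for nm,c in {"b3":[(72,168),(178,152),(210,330),(104,366)]}.items(): pass
# packs top z .097 in top view
for nm,q in {"d2":[(226,135),(325,117),(366,318),(260,338)],"d0":[(549,78),(652,54),(690,258),(580,278)]}.items():
    W_=[pix("top",*uc(a,b,5.5,290,175),.097)[:2] for a,b in q]
    print(nm,np.mean(W_,0).round(4),[np.linalg.norm(W_[i]-W_[i-1]).round(4) for i in range(4)])
# slider top view z ~ .070
sl=pix("top",*uc(632,399,5.5,290,175),.070)[:2];print("slider",sl,R.T@(sl-t))
print("switchdisc",pix("top",*uc(232,474,5.5,290,175),.056))
# tray rim z .035
q=[(52,80),(263,67),(302,494),(85,510)]
W_=[pix("top",*uc(a,b,4.5,435,180),.035)[:2] for a,b in q]
tt,tth,r=fit2([(.13,.065),(.13,-.065),(-.13,-.065),(-.13,.065)],W_);print("tray",tt,tth,(r*1000).round(1).tolist())
E
```

```text
top [ 0.55005094 -0.05904849] 0.18033414485950164 [[-2.3, -1.6], [-1.6, 0.0], [2.0, -0.4], [1.8, 1.9]]
scene [ 0.55444274 -0.05810881] 0.1919051363448244 [[-2.8, -1.8], [2.5, -0.9], [0.3, 2.7]]
both [ 0.5517692  -0.05881123] 0.18350770262155974 [[-3.4, -2.1], [-3.7, -0.6], [0.8, -0.2], [-0.5, 1.9], [-1.6, -0.4], [4.0, -1.4], [4.5, 2.7]]
bay 0 [ 0.6217 -0.1618]
bay 1 [ 0.6079 -0.087 ]
bay 2 [ 0.594  -0.0123]
bay 3 [0.5801 0.0624]
switch [0.4764 0.0187]
d2 [ 0.588  -0.0099] [np.float64(0.0955), np.float64(0.0465), np.float64(0.0951), np.float64(0.0496)]
d0 [ 0.6146 -0.159 ] [np.float64(0.0938), np.float64(0.0487), np.float64(0.0961), np.float64(0.0512)]
slider [ 0.50877728 -0.16833121] [-0.06225522 -0.09983596]
switchdisc [0.47501571 0.01938974 0.056     ]
tray [ 0.51965445 -0.35654364] 0.05839305846490074 [[-2.8, -3.1], [-3.9, 2.5], [4.0, 2.2], [2.7, -1.6]]
```

>>> apply_moves([
  {"grip": 0.45, "linear": [282, 507, -50], "turn": [0, 0, 13.1]},
  {"grip": 0.45, "linear": [282, 507, -50], "turn": [0, 0, 13.1]},
  {"grip": 0.45, "linear": [282, 507, -50], "turn": [0, 0, 13.1]},
  {"grip": 0.45, "linear": [282, 507, -50], "turn": [0, 0, 13.1]},
  {"grip": 0.45, "linear": [282, 507, -50], "turn": [0, 0, 13.1]},
  {"grip": 0.45, "linear": [282, 507, -50], "turn": [0, 0, 13.1]},
  {"grip": 0.45, "linear": [282, 507, -50], "turn": [0, 0, 13.1]},
  {"grip": 0.45, "linear": [282, 507, -50], "turn": [0, 0, 13.1]},
  {"grip": 0.45, "linear": [282, 507, -50], "turn": [0, 0, 13.1]},
  {"grip": 0.45, "linear": [282, 507, -50], "turn": [0, 0, 13.1]},
])

```text
time: 1.1
tool_pos: [0.4358, -0.0508, 0.1539]
tool_rot: [3.141, 0.0, 0.182]
contact_force: [0.5, -0.7, -0.2]
opening: 0.0413
```

>>> apply_moves([
  {"grip": 0.45, "linear": [0, 0, 0], "turn": [0, 0, 0]},
  {"grip": 0.45, "linear": [0, 0, 0], "turn": [0, 0, 0]},
  {"grip": 0.45, "linear": [0, 0, 0], "turn": [0, 0, 0]},
  {"grip": 0.45, "linear": [0, 0, 0], "turn": [0, 0, 0]},
])

```text
time: 1.5
tool_pos: [0.4349, -0.0541, 0.1542]
tool_rot: [3.141, 0.0, 0.175]
contact_force: [-0.2, 0.5, 0.4]
opening: 0.0411
```

Run:
```python
from h import *
s=read_camera("scene");t=read_camera("top")
o=observe();print(o["tool_pos"],o["tool_rot"],o["contact_force"],o["time"])
print(proj("scene",o["tool_pos"]),proj("top",o["tool_pos"]))
crop(s,205,150,390,290,4.3,"s1.png");crop(t,250,170,450,320,4,"u1.png")
```

```text
[ 0.43502815 -0.05408938  0.15423114] [ 3.14142453e+00 -2.07019150e-04  1.75149234e-01] [-0.14173364  0.78833509  0.17623819] 1.6
[258.33461423 212.86197606] [362.92233891 276.45904786]
```

View pics/s1.png

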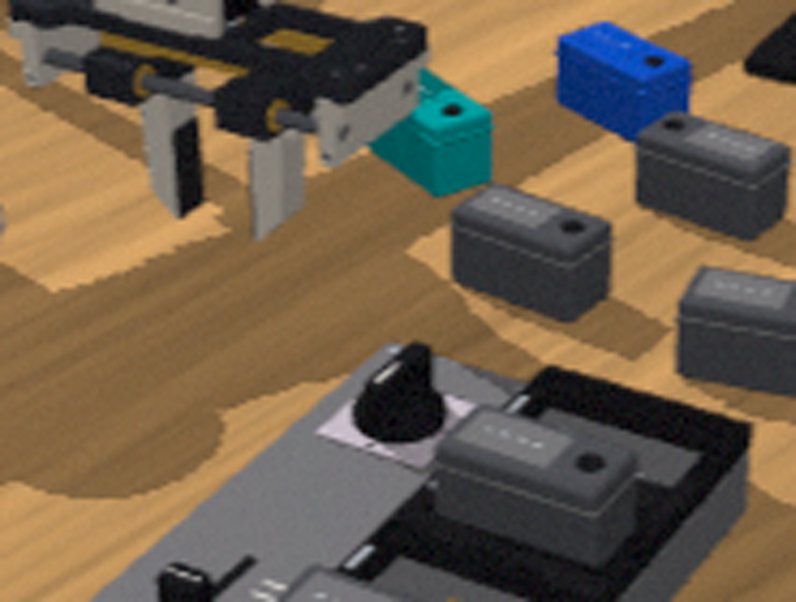

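View pics/u1.png

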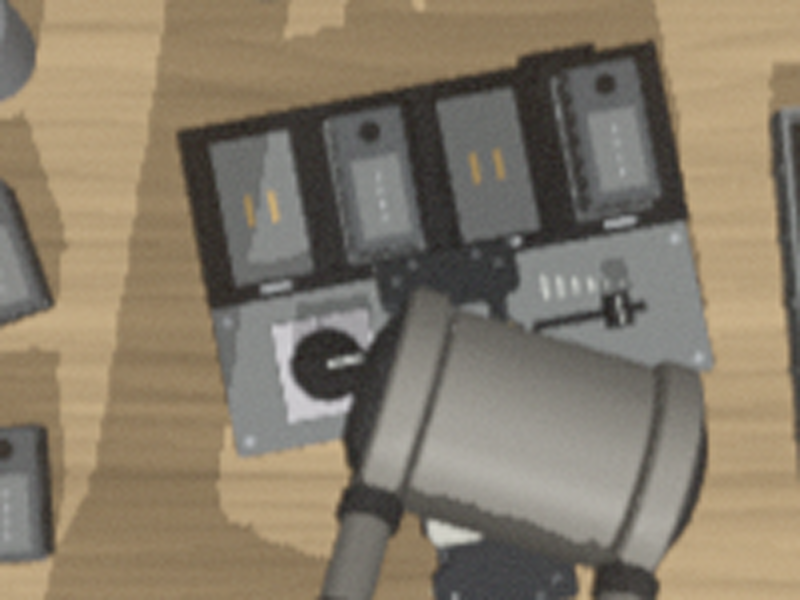

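Run:
```python
from h import *
o=observe();p=o["tool_pos"];y=o["tool_rot"][2]
ax=np.array([np.cos(y),np.sin(y),0])
for n in P:
  for z in (0,.06,.09,.12):
    print(n,z,[proj(n,p+ax*d+[0,0,z]).round(1).tolist() for d in(-.095,-.02,.02,.095)])
for n in P: print(n,ray(n,0,0)[0])
s=read_camera("scene");crop(s,195,110,325,220,6,"s2.png")
```

```text
scene 0 [[222.4, 202.1], [250.6, 210.5], [266.2, 215.2], [296.8, 224.3]]
scene 0.06 [[219.8, 177.2], [248.7, 185.2], [264.7, 189.6], [296.1, 198.3]]
scene 0.09 [[218.5, 164.3], [247.7, 172.0], [264.0, 176.3], [295.8, 184.7]]
scene 0.12 [[217.1, 151.0], [246.7, 158.5], [263.2, 162.6], [295.4, 170.8]]
top 0 [[370.4, 315.9], [364.5, 284.7], [361.4, 268.2], [355.6, 237.4]]
top 0.06 [[372.8, 318.7], [366.6, 285.6], [363.3, 268.1], [357.1, 235.5]]
top 0.09 [[374.2, 320.2], [367.8, 286.1], [364.4, 268.0], [358.0, 234.4]]
top 0.12 [[375.6, 321.8], [369.0, 286.6], [365.5, 267.9], [358.9, 233.2]]
scene [ 1.21679164 -0.78810694  0.76194179]
top [0.44999066 0.02609744 1.21395898]
```

View pics/s2.png

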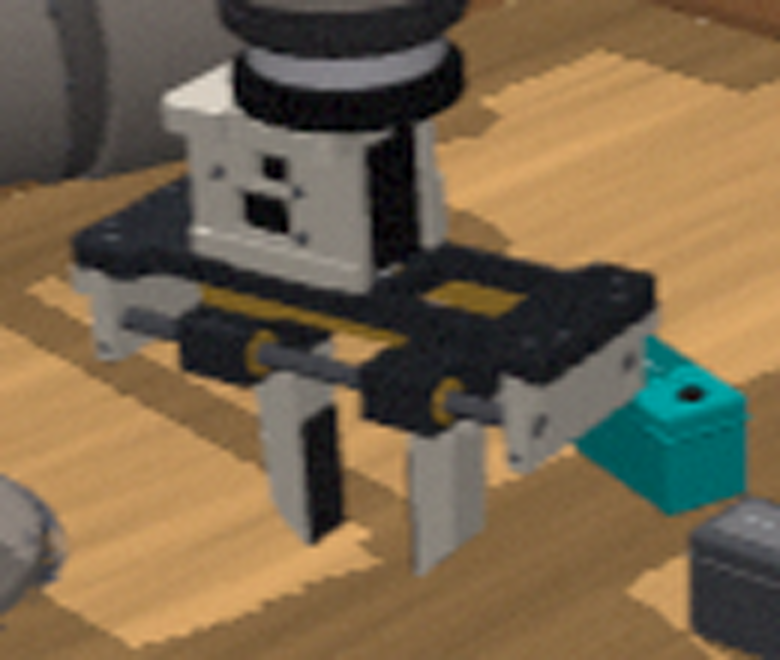

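```bash
cat >> h.py <<'E'
def tri(a,b):
    c1,d1=ray("scene",*a);c2,d2=ray("top",*b)
    d1=d1/np.linalg.norm(d1);d2=d2/np.linalg.norm(d2)
    A=np.array([d1,-d2]).T;k=np.linalg.lstsq(A,c2-c1,rcond=None)[0]
    p,q=c1+k[0]*d1,c2+k[1]*d2;return (p+q)/2,np.linalg.norm(p-q)
E
python3 - <<'E'
from h import *
print("flask",tri((443,181),(232,168)))
s=cv2.imread("pics/scene0.png")[:,:,::-1];t=cv2.imread("pics/top0.png")[:,:,::-1]
crop(s,390,165,480,330,3.6,"fl1.png");crop(t,215,120,345,205,5,"fl2.png")
E
```

```text
flask (array([0.69267685, 0.25400746, 0.19211986]), np.float64(0.0024723716678386903))
```

View pics/fl1.png

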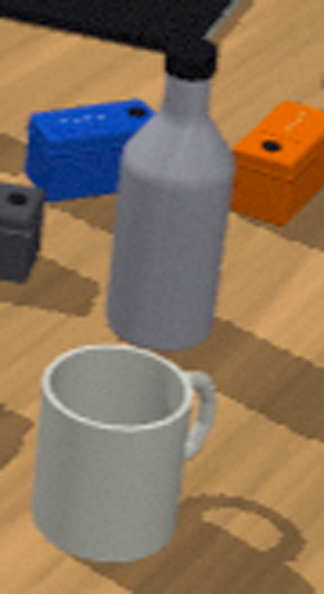

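View pics/fl2.png

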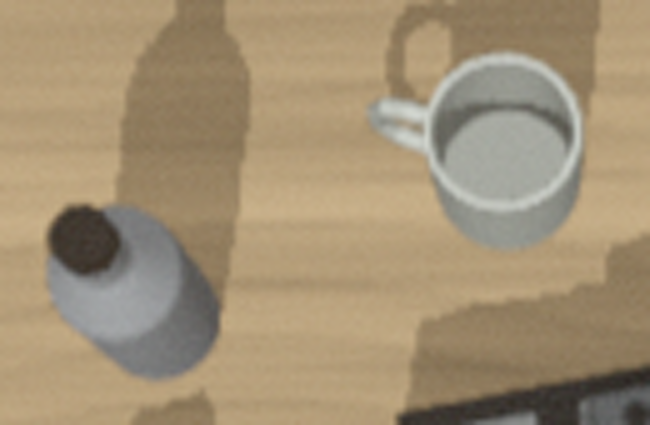

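Run:
```python
from h import *
print("front +y corner",tri((304.2,155.3),(346.3,236)))
print("front -y corner",tri((282,173.5),(379.4,233.6)))
print(observe()["qpos"],observe()["tool_pos"])
```

```text
front +y corner (array([ 0.52294761, -0.00832308,  0.29475123]), np.float64(0.004534584174374425))
front -y corner (array([ 0.52844975, -0.07823386,  0.2835944 ]), np.float64(0.004870533718252363))
[-2.98514914e-01  2.28390069e-01  1.81416954e+00 -1.52313242e-05
  1.09869881e+00 -4.73897725e-01] [ 0.43510267 -0.0539551   0.15424124]
```

>>> apply_moves([
  {"grip": 0.45, "linear": [40, 73, -40], "turn": [0, 0, 0]},
  {"grip": 0.45, "linear": [40, 73, -40], "turn": [0, 0, 0]},
  {"grip": 0.45, "linear": [40, 73, -40], "turn": [0, 0, 0]},
  {"grip": 0.45, "linear": [40, 73, -40], "turn": [0, 0, 0]},
  {"grip": 0.45, "linear": [40, 73, -40], "turn": [0, 0, 0]},
])

```text
time: 2.15
tool_pos: [0.4753, 0.0192, 0.1145]
tool_rot: [3.141, -0.0, 0.177]
contact_force: [1.4, 0.7, 1.2]
opening: 0.0417
```

Run:
```python
from h import *
s=read_camera("scene")
o=observe();print(o["tool_pos"],o["tool_rot"],o["contact_force"],o["time"])
p=o["tool_pos"];y=o["tool_rot"][2];ax=np.array([np.cos(y),np.sin(y),0])
print([proj("scene",p+ax*d).round(1).tolist() for d in(-.02,0,.02)])
crop(s,230,140,360,250,6,"s3.png")
```

```text
[0.47534367 0.019101   0.11468733] [ 3.14110438e+00 -8.82084814e-04  1.76385970e-01] [ 0.31421824 -0.16562359  0.52561021] 2.2
[[288.5, 219.4], [296.3, 221.7], [304.1, 224.0]]
```

View pics/s3.png

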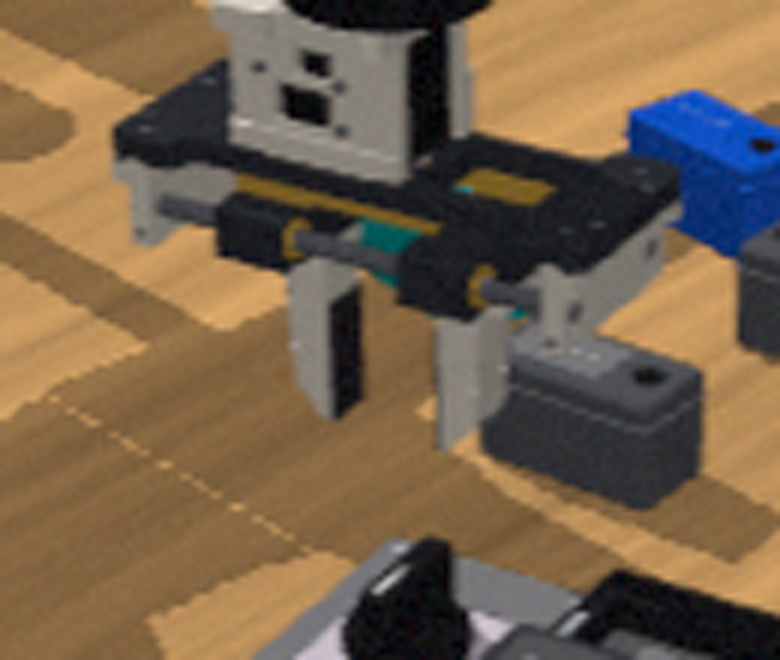

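>>> apply_moves([
  {"grip": 0.45, "linear": [0, 0, -15], "turn": [0, 0, 0]},
  {"grip": 0.45, "linear": [0, 0, -30], "turn": [0, 0, 0]},
  {"grip": 0.45, "linear": [0, 0, -40], "turn": [0, 0, 0]},
  {"grip": 0.45, "linear": [0, 0, -45], "turn": [0, 0, 0]},
  {"grip": 0.45, "linear": [0, 0, -48], "turn": [0, 0, 0]},
  {"grip": 0.45, "linear": [0, 0, -48], "turn": [0, 0, 0]},
])

```text
time: 2.8
tool_pos: [0.4754, 0.02, 0.0662]
tool_rot: [3.142, -0.0, 0.177]
contact_force: [-0.2, -0.4, 0.1]
opening: 0.0409
```

Run:
```python
from h import *
s=read_camera("scene")
o=observe();print(o["tool_pos"],o["tool_rot"],o["contact_force"],o["time"])
crop(s,230,140,360,250,6,"s4.png")
```

```text
[0.47557459 0.02002904 0.06641388] [ 3.14145286e+00 -5.91770991e-04  1.77593207e-01] [ 0.11754078 -0.60216408 -1.62125845] 2.85
```

View pics/s4.png

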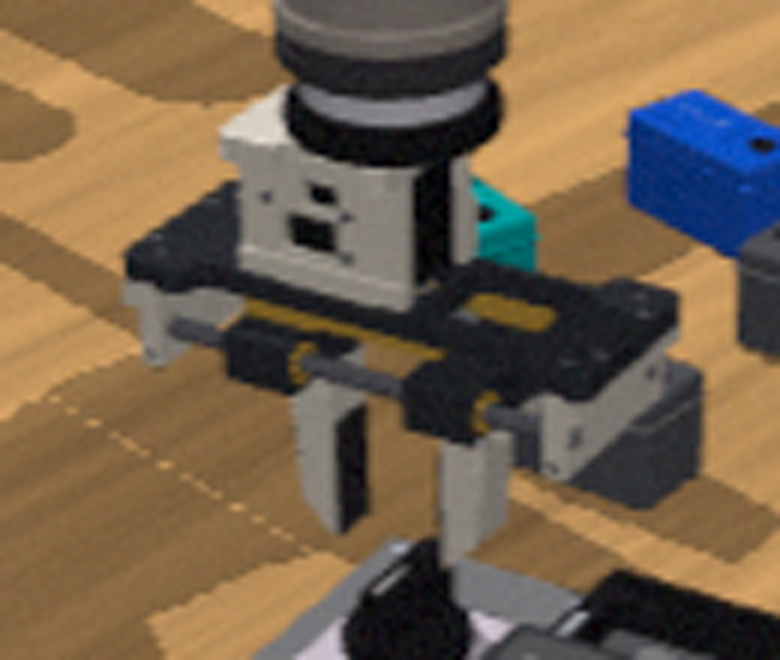

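>>> apply_moves([
  {"grip": 0.45, "linear": [0, 0, -3], "turn": [0, 0, 0]},
  {"grip": 0.45, "linear": [0, 0, -6], "turn": [0, 0, 0]},
  {"grip": 0.45, "linear": [0, 0, -6], "turn": [0, 0, 0]},
])

```text
time: 3.15
tool_pos: [0.4751, 0.0202, 0.0598]
tool_rot: [-3.141, 0.0, 0.178]
contact_force: [-0.1, 0.0, 0.0]
opening: 0.0413
```

>>> apply_moves([
  {"grip": 0.45, "linear": [0, 0, -2], "turn": [0, 0, 0]},
  {"grip": 0.45, "linear": [0, 0, -4], "turn": [0, 0, 0]},
  {"grip": 0.45, "linear": [0, 0, -4], "turn": [0, 0, 0]},
])

```text
time: 3.45
tool_pos: [0.4752, 0.0202, 0.0558]
tool_rot: [-3.141, 0.0, 0.178]
contact_force: [-0.1, 0.7, -0.1]
opening: 0.0409
```

>>> apply_moves([
  {"grip": 0.45, "linear": [0, 0, -2], "turn": [0, 0, 0]},
  {"grip": 0.45, "linear": [0, 0, -4], "turn": [0, 0, 0]},
  {"grip": 0.45, "linear": [0, 0, -4], "turn": [0, 0, 0]},
])

```text
time: 3.75
tool_pos: [0.4751, 0.0202, 0.0518]
tool_rot: [-3.141, 0.0, 0.178]
contact_force: [-0.3, 0.1, -0.3]
opening: 0.0417
```

>>> apply_moves([
  {"grip": 0.45, "linear": [0, 0, -2], "turn": [0, 0, 0]},
  {"grip": 0.45, "linear": [0, 0, -4], "turn": [0, 0, 0]},
  {"grip": 0.45, "linear": [0, 0, -4], "turn": [0, 0, 0]},
])

```text
time: 4.05
tool_pos: [0.4752, 0.0202, 0.0478]
tool_rot: [-3.141, 0.0, 0.178]
contact_force: [0.1, -0.1, -0.9]
opening: 0.0411
```

Run:
```python
from h import *
s=read_camera("scene")
o=observe();print(o["tool_pos"],o["tool_rot"],o["contact_force"],o["time"])
crop(s,230,140,360,250,6,"s5.png")
```

```text
[0.47521346 0.02017269 0.04795045] [-3.14150264e+00  2.64197209e-04  1.77844469e-01] [-0.53171691  0.63827422  0.04030315] 4.1
```

View pics/s5.png

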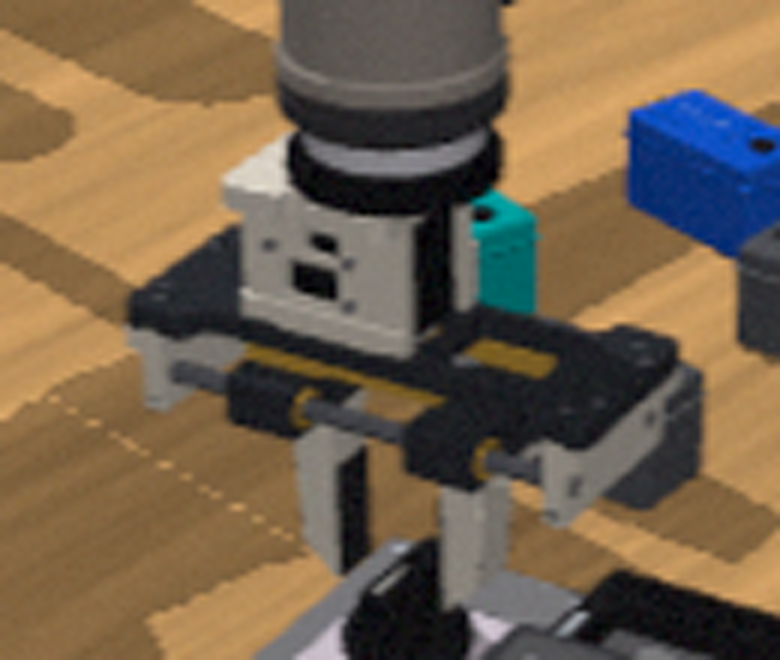

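>>> apply_moves([
  {"grip": 0.45, "linear": [0, 0, -3], "turn": [0, 0, 0]},
  {"grip": 0.45, "linear": [0, 0, -6], "turn": [0, 0, 0]},
  {"grip": 0.45, "linear": [0, 0, -8], "turn": [0, 0, 0]},
  {"grip": 0.45, "linear": [0, 0, -8], "turn": [0, 0, 0]},
])

```text
time: 4.5
tool_pos: [0.4751, 0.0202, 0.0397]
tool_rot: [-3.141, 0.001, 0.178]
contact_force: [-0.2, -0.0, 0.1]
opening: 0.0417
```

>>> apply_moves([
  {"grip": 0.45, "linear": [0, 0, -2], "turn": [0, 0, 0]},
  {"grip": 0.45, "linear": [0, 0, -4], "turn": [0, 0, 0]},
  {"grip": 0.45, "linear": [0, 0, -4], "turn": [0, 0, 0]},
])

```text
time: 4.8
tool_pos: [0.4752, 0.0202, 0.0358]
tool_rot: [-3.141, 0.0, 0.178]
contact_force: [0.0, 0.5, 0.2]
opening: 0.0416
```

>>> apply_moves([
  {"grip": 0.45, "linear": [0, 0, -1], "turn": [0, 0, 0]},
  {"grip": 0.45, "linear": [0, 0, -2], "turn": [0, 0, 0]},
  {"grip": 0.45, "linear": [0, 0, -2], "turn": [0, 0, 0]},
])

```text
time: 5.1
tool_pos: [0.4753, 0.0202, 0.034]
tool_rot: [-3.142, 0.0, 0.178]
contact_force: [-0.4, -0.0, -0.0]
opening: 0.0413
```

Run:
```python
from h import *
s=read_camera("scene")
o=observe();print(o["tool_pos"],o["tool_rot"],o["contact_force"],o["time"])
crop(s,230,140,360,250,6,"s6.png")
```

```text
[0.47531528 0.02015655 0.03405841] [3.14159242e+00 7.73001447e-06 1.77872300e-01] [0.02728844 0.78413582 0.01297867] 5.15
```

View pics/s6.png

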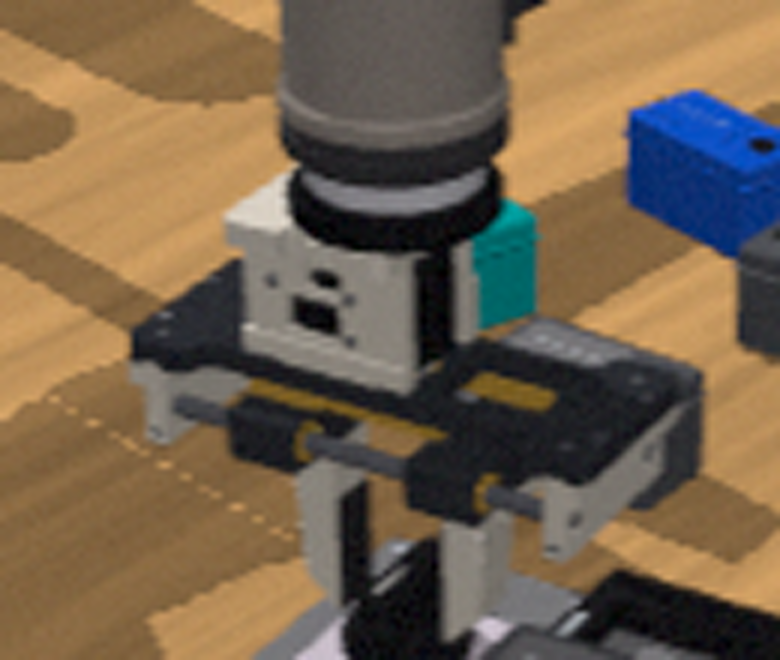

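>>> apply_moves([
  {"grip": 0.1, "linear": [0, 0, -1], "turn": [0, 0, 0]},
  {"grip": 0.1, "linear": [0, 0, -1], "turn": [0, 0, 0]},
  {"grip": 0.1, "linear": [0, 0, -1], "turn": [0, 0, 0]},
  {"grip": 0.1, "linear": [0, 0, -1], "turn": [0, 0, 0]},
  {"grip": 0.1, "linear": [0, 0, -1], "turn": [0, 0, 0]},
], grip_force=25)

```text
time: 5.65
tool_pos: [0.4744, 0.02, 0.0331]
tool_rot: [-3.142, 0.002, 0.178]
contact_force: [-3.3, -2.2, 3.6]
opening: 0.0137
```

>>> apply_moves([
  {"grip": 0.1, "linear": [0, 0, 0], "turn": [0, 0, 1.3]},
  {"grip": 0.1, "linear": [0, 0, 0], "turn": [0, 0, 2.6]},
  {"grip": 0.1, "linear": [0, 0, 0], "turn": [0, 0, 3.9]},
  {"grip": 0.1, "linear": [0, 0, 0], "turn": [0, 0, 5.2]},
  {"grip": 0.1, "linear": [0, 0, 0], "turn": [0, 0, 6.5]},
  {"grip": 0.1, "linear": [0, 0, 0], "turn": [0, 0, 7.8]},
  {"grip": 0.1, "linear": [0, 0, 0], "turn": [0, 0, 9.1]},
  {"grip": 0.1, "linear": [0, 0, 0], "turn": [0, 0, 10.4]},
  {"grip": 0.1, "linear": [0, 0, 0], "turn": [0, 0, 11.7]},
  {"grip": 0.1, "linear": [0, 0, 0], "turn": [0, 0, 13]},
])

```text
time: 6.65
tool_pos: [0.4758, 0.0216, 0.0331]
tool_rot: [3.14, -0.002, 1.544]
contact_force: [0.9, 8.4, -0.7]
opening: 0.0137
```

>>> apply_moves([
  {"grip": 0.1, "linear": [0, 0, 0], "turn": [0, 0, 1]},
  {"grip": 0.1, "linear": [0, 0, 0], "turn": [0, 0, 1.8]},
  {"grip": 0.1, "linear": [0, 0, 0], "turn": [0, 0, 1.8]},
  {"grip": 0.1, "linear": [0, 0, 0], "turn": [0, 0, 1.8]},
])

```text
time: 7.05
tool_pos: [0.4758, 0.0219, 0.0331]
tool_rot: [3.14, -0.002, 1.728]
contact_force: [2.2, 9.7, -0.3]
opening: 0.014
```

>>> apply_moves([
  {"grip": 0.4, "linear": [0, 0, 0], "turn": [0, 0, 0]},
  {"grip": 0.4, "linear": [0, 0, 0], "turn": [0, 0, 0]},
  {"grip": 0.4, "linear": [0, 0, 0], "turn": [0, 0, 0]},
  {"grip": 0.4, "linear": [0, 0, 0], "turn": [0, 0, 0]},
  {"grip": 0.4, "linear": [0, 0, 30], "turn": [0, 0, 0]},
  {"grip": 0.4, "linear": [0, 0, 60], "turn": [0, 0, 0]},
  {"grip": 0.4, "linear": [0, 0, 100], "turn": [0, 0, 0]},
  {"grip": 0.4, "linear": [0, -100, 100], "turn": [0, 0, 0]},
  {"grip": 0.4, "linear": [0, -100, 100], "turn": [0, 0, 0]},
])

```text
time: 7.95
tool_pos: [0.4763, -0.0803, 0.1347]
tool_rot: [3.138, 0.002, 1.731]
contact_force: [1.4, 1.1, -0.4]
opening: 0.0365
```

Run:
```python
from h import *
s=read_camera("scene");t=read_camera("top")
o=observe();print(o["tool_pos"],o["tool_rot"],o["contact_force"],o["time"])
crop(s,205,150,390,290,4.3,"s7.png");crop(t,250,170,450,320,4,"u7.png")
```

```text
[ 0.47574986 -0.08498566  0.13356523] [3.14029511e+00 2.49967908e-03 1.72232108e+00] [-0.07324817  0.47304917 -0.41831689] 8.05
```

View pics/s7.png

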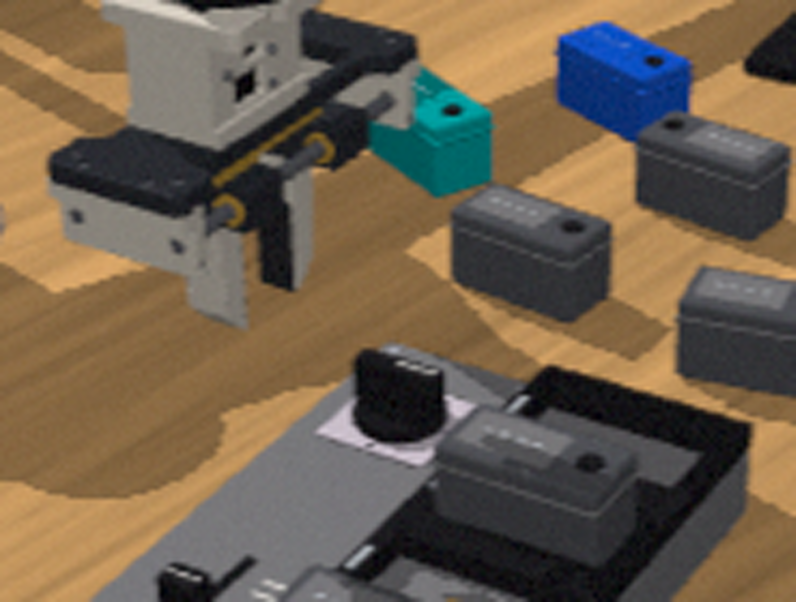

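View pics/u7.png

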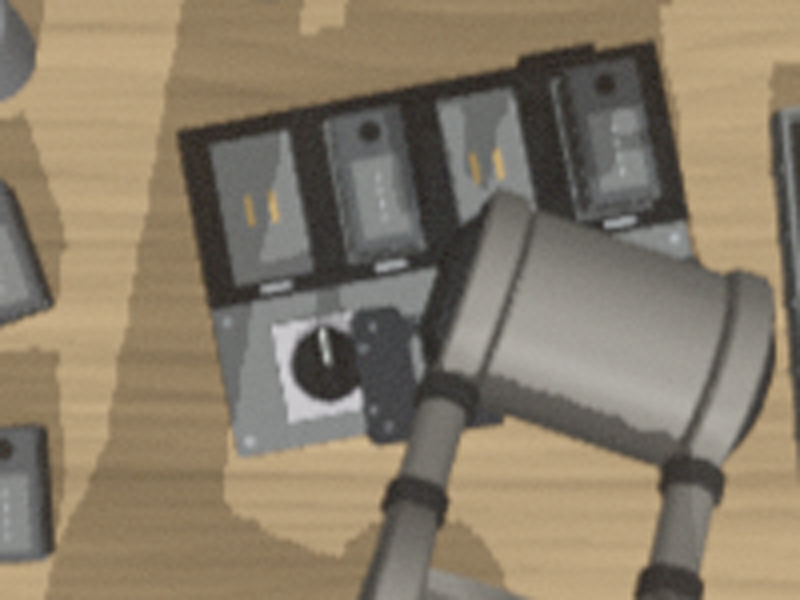

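>>> apply_moves([
  {"grip": 0.7, "linear": [116, 75, 0], "turn": [0, 0, 0.3]},
  {"grip": 0.7, "linear": [116, 75, 0], "turn": [0, 0, 0.3]},
  {"grip": 0.7, "linear": [116, 75, 0], "turn": [0, 0, 0.3]},
  {"grip": 0.7, "linear": [116, 75, 0], "turn": [0, 0, 0.3]},
  {"grip": 0.7, "linear": [116, 75, -30], "turn": [0, 0, 0.3]},
  {"grip": 0.7, "linear": [116, 75, -30], "turn": [0, 0, 0.3]},
])

```text
time: 8.65
tool_pos: [0.5882, -0.0042, 0.0995]
tool_rot: [-3.134, -0.003, 1.759]
contact_force: [-1.0, 0.4, -0.1]
opening: 0.0641
```

Run:
```python
from h import *
s=read_camera("scene")
o=observe();print(o["tool_pos"],o["tool_rot"],o["contact_force"],o["time"])
p=o["tool_pos"].copy();p[2]+=.028
print((proj("scene",p)-[205,150])*4.3)
crop(s,205,150,390,290,4.3,"s8.png")
```

```text
[ 0.58924595 -0.00462353  0.10145925] [-3.13658624e+00 -1.66916299e-03  1.75894736e+00] [0.01995478 0.51655617 0.3982048 ] 8.7
[537.6734248  379.24328424]
```

View pics/s8.png

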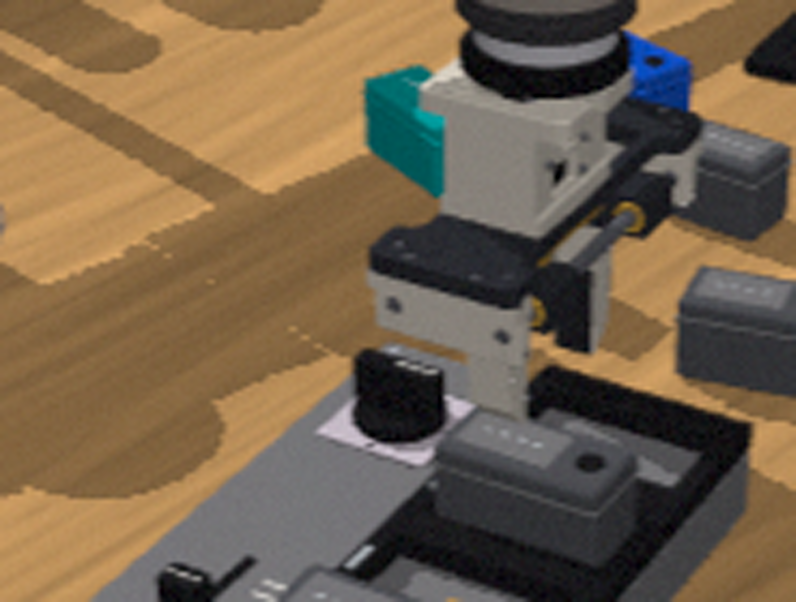

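>>> apply_moves([
  {"grip": 0.7, "linear": [0, 0, 0], "turn": [0, 0, 0]},
  {"grip": 0.7, "linear": [0, 0, 0], "turn": [0, 0, 0]},
  {"grip": 0.7, "linear": [0, 0, 0], "turn": [0, 0, 0]},
])

```text
time: 9.0
tool_pos: [0.5918, -0.0051, 0.1043]
tool_rot: [3.14, 0.001, 1.759]
contact_force: [-0.0, 0.8, 0.1]
opening: 0.064
```

>>> apply_moves([
  {"grip": 0.7, "linear": [0, -5, -15], "turn": [0, 0, 0]},
  {"grip": 0.7, "linear": [0, -5, -30], "turn": [0, 0, 0]},
  {"grip": 0.7, "linear": [0, -5, -45], "turn": [0, 0, 0]},
  {"grip": 0.7, "linear": [0, -5, -55], "turn": [0, 0, 0]},
  {"grip": 0.7, "linear": [0, -5, -60], "turn": [0, 0, 0]},
  {"grip": 0.7, "linear": [0, -5, -64], "turn": [0, 0, 0]},
  {"grip": 0.7, "linear": [0, -5, -64], "turn": [0, 0, 0]},
  {"grip": 0.7, "linear": [0, -5, -64], "turn": [0, 0, 0]},
])

```text
time: 9.8
tool_pos: [0.5917, -0.0099, 0.0397]
tool_rot: [3.141, 0.0, 1.759]
contact_force: [-0.3, -0.1, -0.4]
opening: 0.0643
```

Run:
```python
from h import *
s=read_camera("scene");t=read_camera("top")
o=observe();print(o["tool_pos"],o["tool_rot"],o["contact_force"],o["time"])
crop(s,205,150,390,290,4.3,"s9.png");crop(t,250,170,450,320,4,"u9.png")
```

```text
[ 0.5917464  -0.00988343  0.03968296] [3.14055160e+00 2.62715174e-04 1.75910356e+00] [ 0.01448391 -0.6296688  -0.77432755] 9.9
```

View pics/s9.png

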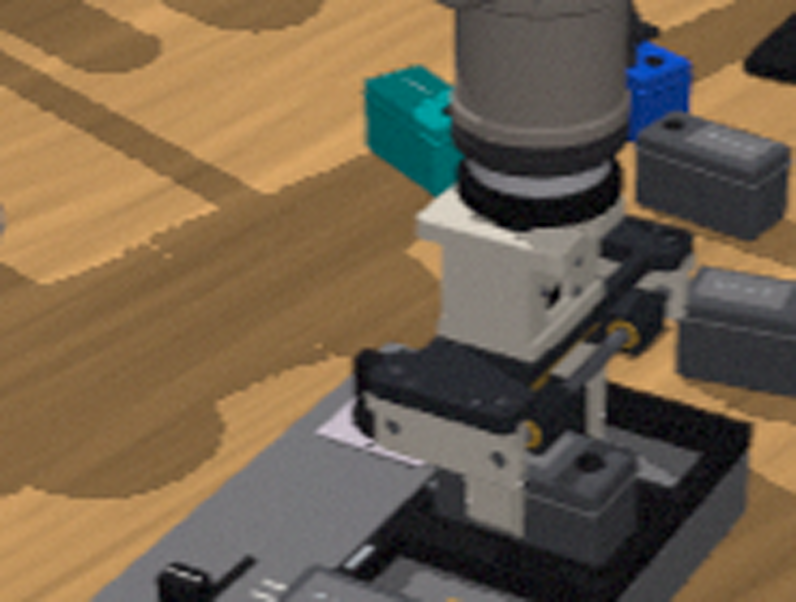

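View pics/u9.png

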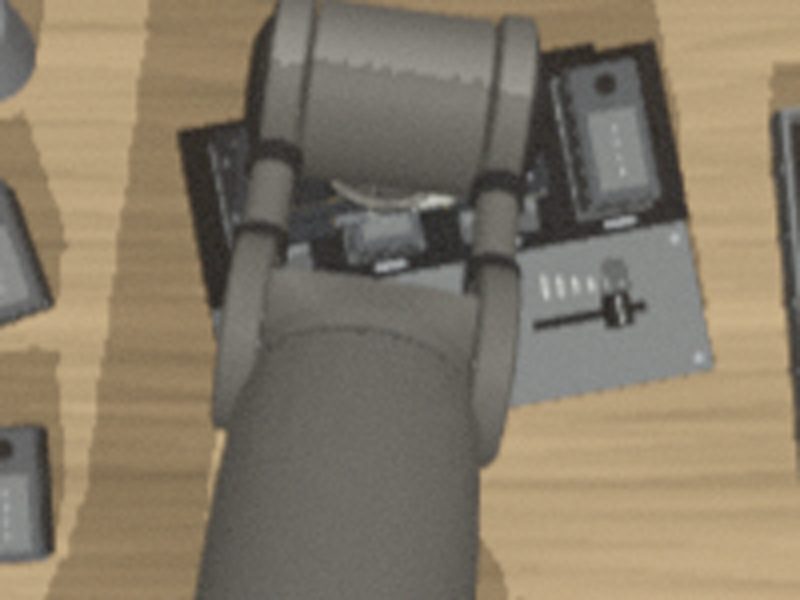

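>>> apply_moves([
  {"grip": 0.3, "linear": [0, 0, 0], "turn": [0, 0, 0]},
  {"grip": 0.3, "linear": [0, 0, 0], "turn": [0, 0, 0]},
  {"grip": 0.3, "linear": [0, 0, 0], "turn": [0, 0, 0]},
  {"grip": 0.3, "linear": [0, 0, 0], "turn": [0, 0, 0]},
  {"grip": 0.3, "linear": [0, 0, 0], "turn": [0, 0, 0]},
], grip_force=40)

```text
time: 10.4
tool_pos: [0.5915, -0.01, 0.0393]
tool_rot: [3.141, 0.0, 1.759]
contact_force: [-0.3, -0.6, 1.0]
opening: 0.0457
```

Run:
```python
from h import *
s=read_camera("scene")
o=observe();print(o["tool_pos"],o["tool_rot"],o["contact_force"],o["torque"],o["time"])
cv2.imwrite("pics/full10.png",s[:,:,::-1])
crop(s,270,200,390,300,6.5,"s10.png")
```

```text
[ 0.59152348 -0.00998151  0.03930739] [3.14115508e+00 1.94392591e-04 1.75909402e+00] [-0.1289921   0.21371281  1.76128339] [ 0.05779514 -0.1356345   0.03733727] 10.45
```

View pics/s10.png

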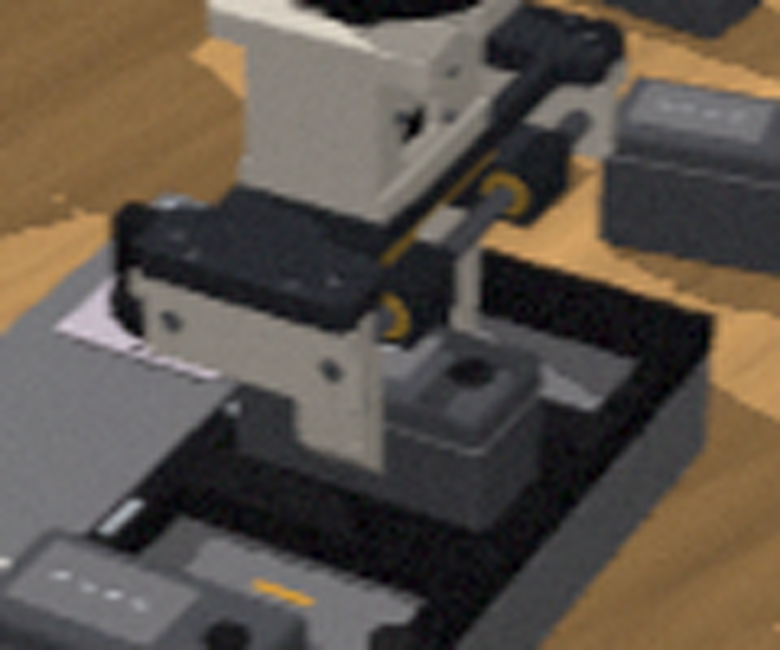

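>>> apply_moves([
  {"grip": 0.3, "linear": [0, 0, 10], "turn": [0, 0, 0]},
  {"grip": 0.3, "linear": [0, 0, 25], "turn": [0, 0, 0]},
  {"grip": 0.3, "linear": [0, 0, 45], "turn": [0, 0, 0]},
  {"grip": 0.3, "linear": [0, 0, 70], "turn": [0, 0, 0]},
  {"grip": 0.3, "linear": [0, 0, 95], "turn": [0, 0, 0]},
  {"grip": 0.3, "linear": [0, 0, 95], "turn": [0, 0, 0]},
  {"grip": 0.3, "linear": [0, 0, 95], "turn": [0, 0, 0]},
])

```text
time: 11.15
tool_pos: [0.591, -0.0097, 0.1337]
tool_rot: [-3.141, -0.0, 1.759]
contact_force: [0.1, -0.5, -5.0]
opening: 0.0459
```

Run:
```python
from h import *
s=read_camera("scene")
o=observe();print(o["tool_pos"],o["tool_rot"],o["contact_force"],o["opening"],o["time"])
crop(s,230,150,390,290,5,"s11.png")
```

```text
[ 0.59033289 -0.00961182  0.13275519] [-3.13933106e+00 -9.87221106e-04  1.75912090e+00] [ 0.34889723  0.20555322 -3.75924744] 0.045770856961326885 11.2
```

View pics/s11.png

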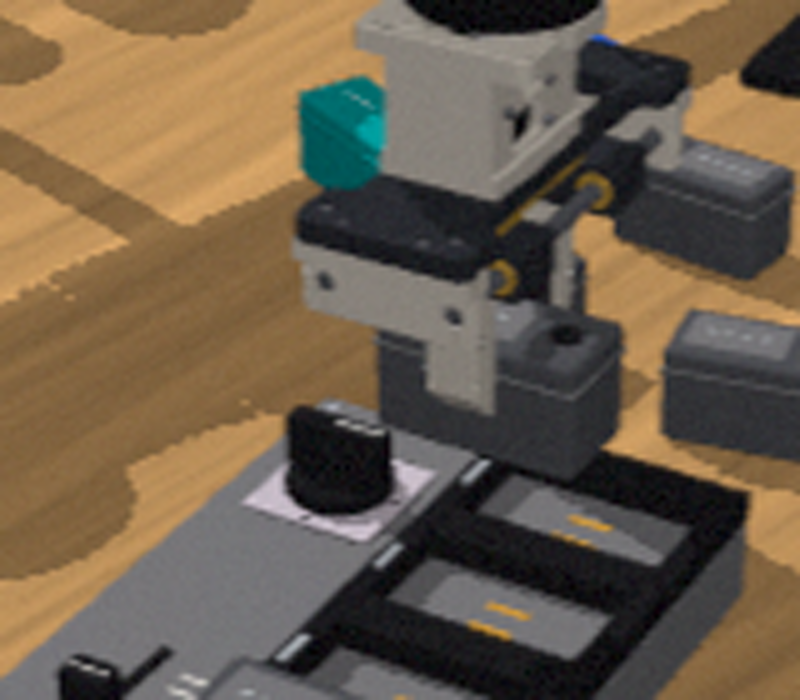

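>>> apply_moves([
  {"grip": 0.3, "linear": [-30, -45, 0], "turn": [0, 0, -1.3]},
  {"grip": 0.3, "linear": [-50, -90, 0], "turn": [0, 0, -2.6]},
  {"grip": 0.3, "linear": [-65, -130, 0], "turn": [0, 0, -4]},
  {"grip": 0.3, "linear": [-80, -170, 0], "turn": [0, 0, -5.4]},
  {"grip": 0.3, "linear": [-95, -210, 0], "turn": [0, 0, -6.8]},
  {"grip": 0.3, "linear": [-110, -250, 0], "turn": [0, 0, -8.2]},
  {"grip": 0.3, "linear": [-120, -290, 0], "turn": [0, 0, -9.6]},
  {"grip": 0.3, "linear": [-130, -320, 0], "turn": [0, 0, -11]},
  {"grip": 0.3, "linear": [-137, -348, 0], "turn": [0, 0, -12.3]},
  {"grip": 0.3, "linear": [-137, -348, 0], "turn": [0, 0, -13.6]},
])

```text
time: 12.2
tool_pos: [0.4523, -0.3609, 0.1319]
tool_rot: [-3.14, 0.002, 0.325]
contact_force: [0.4, -0.2, -3.1]
opening: 0.0459
```

>>> apply_moves([
  {"grip": 0.3, "linear": [0, 0, 0], "turn": [0, 0, -1.3]},
  {"grip": 0.3, "linear": [0, 0, -20], "turn": [0, 0, -2.6]},
  {"grip": 0.3, "linear": [0, 0, -40], "turn": [0, 0, -2.6]},
  {"grip": 0.3, "linear": [0, 0, -60], "turn": [0, 0, -2.6]},
  {"grip": 0.3, "linear": [0, 0, -60], "turn": [0, 0, -2.6]},
  {"grip": 0.3, "linear": [0, 0, -60], "turn": [0, 0, -2.6]},
])

```text
time: 12.8
tool_pos: [0.4538, -0.3573, 0.0731]
tool_rot: [-3.14, 0.002, 0.063]
contact_force: [0.4, 0.1, -2.7]
opening: 0.0454
```

Run:
```python
from h import *
s=read_camera("scene");t=read_camera("top")
o=observe();print(o["tool_pos"],o["tool_rot"],o["contact_force"],o["opening"],o["time"])
crop(s,90,230,280,420,3.8,"s12.png");crop(t,400,170,530,320,4,"u12.png")
```

```text
[ 0.45467807 -0.35814144  0.07464117] [ 3.14095145e+00 -6.77436115e-04  6.26573016e-02] [-0.16940511 -0.16457047 -3.33125632] 0.045618411354273164 12.9
```

View pics/s12.png

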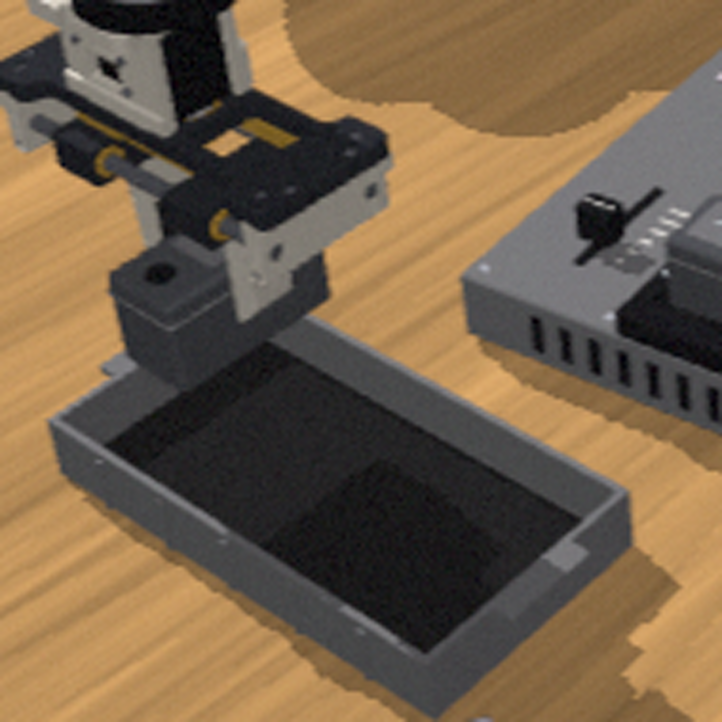

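View pics/u12.png

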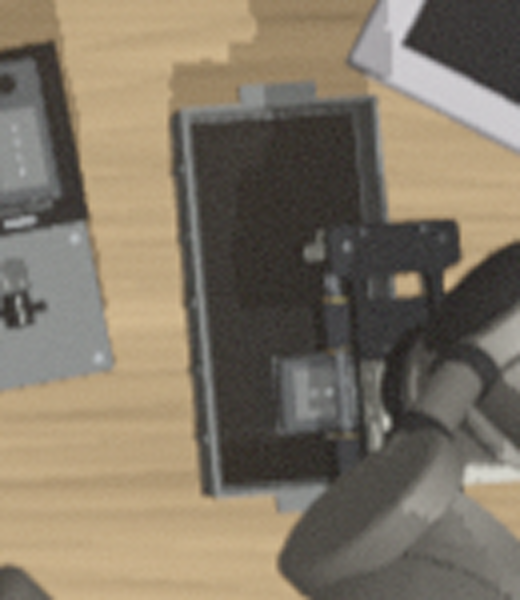

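>>> apply_moves([
  {"grip": 0.3, "linear": [0, 0, -20], "turn": [0, 0, 0]},
  {"grip": 0.3, "linear": [0, 0, -40], "turn": [0, 0, 0]},
  {"grip": 0.3, "linear": [0, 0, -55], "turn": [0, 0, 0]},
  {"grip": 0.3, "linear": [0, 0, -65], "turn": [0, 0, 0]},
  {"grip": 0.3, "linear": [0, 0, -70], "turn": [0, 0, 0]},
  {"grip": 0.3, "linear": [0, 0, -72], "turn": [0, 0, 0]},
  {"grip": 0.3, "linear": [0, 0, -72], "turn": [0, 0, 0]},
])

```text
time: 13.6
tool_pos: [0.4546, -0.3581, 0.0026]
tool_rot: [3.141, -0.001, 0.063]
contact_force: [-1.2, -0.4, -3.0]
opening: 0.0458
```

>>> apply_moves([
  {"grip": 0.3, "linear": [0, 0, -1], "turn": [0, 0, 0]},
  {"grip": 0.3, "linear": [0, 0, -2], "turn": [0, 0, 0]},
  {"grip": 0.3, "linear": [0, 0, -2], "turn": [0, 0, 0]},
])

```text
time: 13.9
tool_pos: [0.4544, -0.3579, 0.0003]
tool_rot: [3.141, -0.0, 0.063]
contact_force: [-0.1, -0.1, -3.2]
opening: 0.0455
```

>>> apply_moves([
  {"grip": 0.3, "linear": [0, 0, -1], "turn": [0, 0, 0]},
  {"grip": 0.3, "linear": [0, 0, -2], "turn": [0, 0, 0]},
  {"grip": 0.3, "linear": [0, 0, -2], "turn": [0, 0, 0]},
])

```text
time: 14.2
tool_pos: [0.4544, -0.3579, -0.0017]
tool_rot: [3.141, -0.0, 0.063]
contact_force: [-0.2, 0.5, -0.6]
opening: 0.0461
```

>>> apply_moves([
  {"grip": 0.66, "linear": [0, 0, 0], "turn": [0, 0, 0]},
  {"grip": 0.66, "linear": [0, 0, 0], "turn": [0, 0, 0]},
  {"grip": 0.66, "linear": [0, 0, 0], "turn": [0, 0, 0]},
  {"grip": 0.66, "linear": [0, 0, 20], "turn": [0, 0, 0]},
  {"grip": 0.66, "linear": [0, 0, 60], "turn": [0, 0, 0]},
  {"grip": 0.66, "linear": [0, 0, 110], "turn": [0, 0, 0]},
  {"grip": 0.66, "linear": [0, 0, 135], "turn": [0, 0, 0]},
])

```text
time: 14.9
tool_pos: [0.4556, -0.3591, 0.1375]
tool_rot: [3.137, -0.004, 0.063]
contact_force: [-0.2, -0.4, -0.2]
opening: 0.0604
```

Run:
```python
from h import *
t=read_camera("top");print(pix("top",424,153,.1),pix("top",424,165,.1),pix("top",437,150,.18))
crop(t,285,120,515,310,3.2,"u13.png")
```

```text
[ 0.7463579  -0.21648925  0.1       ] [ 0.71550741 -0.21590232  0.1       ] [ 0.73186461 -0.22966026  0.18      ]
```

View pics/u13.png

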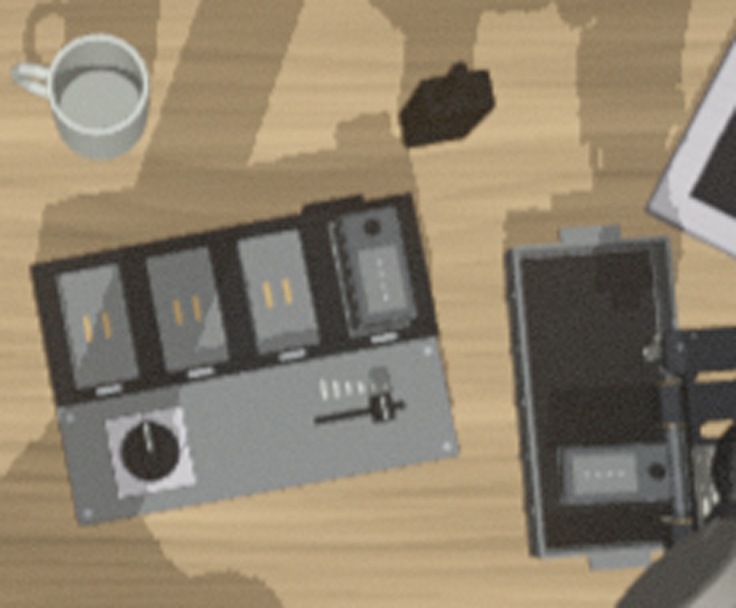

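>>> apply_moves([
  {"grip": 0.7, "linear": [15, 20, 0], "turn": [0, 0, 1.3]},
  {"grip": 0.7, "linear": [33, 40, 0], "turn": [0, 0, 2.7]},
  {"grip": 0.7, "linear": [50, 60, 0], "turn": [0, 0, 4.1]},
  {"grip": 0.7, "linear": [67, 80, 0], "turn": [0, 0, 5.5]},
  {"grip": 0.7, "linear": [84, 100, 0], "turn": [0, 0, 6.9]},
  {"grip": 0.7, "linear": [100, 120, 0], "turn": [0, 0, 8.3]},
  {"grip": 0.7, "linear": [117, 140, 0], "turn": [0, 0, 9.7]},
  {"grip": 0.7, "linear": [133, 160, 0], "turn": [0, 0, 11.1]},
  {"grip": 0.7, "linear": [150, 180, 0], "turn": [0, 0, 12.5]},
  {"grip": 0.7, "linear": [165, 199, 0], "turn": [0, 0, 13.9]},
])

```text
time: 15.95
tool_pos: [0.62, -0.1578, 0.1328]
tool_rot: [-3.142, -0.0, 1.524]
contact_force: [-0.1, 0.6, -0.0]
opening: 0.0642
```

>>> apply_moves([
  {"grip": 0.7, "linear": [0, 0, 0], "turn": [0, 0, 1.3]},
  {"grip": 0.7, "linear": [0, 0, -10], "turn": [0, 0, 2.3]},
  {"grip": 0.7, "linear": [0, 0, -20], "turn": [0, 0, 2.3]},
  {"grip": 0.7, "linear": [0, 0, -30], "turn": [0, 0, 2.3]},
  {"grip": 0.7, "linear": [0, 0, -30], "turn": [0, 0, 2.3]},
  {"grip": 0.7, "linear": [0, 0, -30], "turn": [0, 0, 2.3]},
])

```text
time: 16.55
tool_pos: [0.6191, -0.159, 0.1028]
tool_rot: [-3.141, -0.0, 1.757]
contact_force: [-0.5, 0.4, 0.0]
opening: 0.0644
```

Descend to the same grasp height (0.0393) and grip.

>>> apply_moves([
  {"grip": 0.7, "linear": [0, 0, -15], "turn": [0, 0, 0]},
  {"grip": 0.7, "linear": [0, 0, -30], "turn": [0, 0, 0]},
  {"grip": 0.7, "linear": [0, 0, -45], "turn": [0, 0, 0]},
  {"grip": 0.7, "linear": [0, 0, -55], "turn": [0, 0, 0]},
  {"grip": 0.7, "linear": [0, 0, -60], "turn": [0, 0, 0]},
  {"grip": 0.7, "linear": [0, 0, -63], "turn": [0, 0, 0]},
  {"grip": 0.7, "linear": [0, 0, -63], "turn": [0, 0, 0]},
  {"grip": 0.7, "linear": [0, 0, -63], "turn": [0, 0, 0]},
])

```text
time: 17.35
tool_pos: [0.6197, -0.159, 0.0408]
tool_rot: [3.141, 0.0, 1.759]
contact_force: [-0.8, -0.4, -0.2]
opening: 0.0639
```

>>> apply_moves([
  {"grip": 0.3, "linear": [0, 0, 0], "turn": [0, 0, 0]},
  {"grip": 0.3, "linear": [0, 0, 0], "turn": [0, 0, 0]},
  {"grip": 0.3, "linear": [0, 0, 0], "turn": [0, 0, 0]},
  {"grip": 0.3, "linear": [0, 0, 0], "turn": [0, 0, 0]},
  {"grip": 0.3, "linear": [0, 0, 0], "turn": [0, 0, 0]},
], grip_force=40)

```text
time: 17.85
tool_pos: [0.6196, -0.1591, 0.0405]
tool_rot: [3.141, 0.001, 1.759]
contact_force: [0.1, -1.1, 2.5]
opening: 0.0458
```

Run:
```python
from h import *
s=read_camera("scene")
o=observe();print(o["tool_pos"],o["tool_rot"],o["contact_force"],o["torque"],o["opening"],o["time"])
crop(s,230,210,350,310,6.5,"s14.png")
```

```text
[ 0.61965547 -0.15912043  0.04050164] [3.14085119e+00 5.88747752e-04 1.75911371e+00] [ 0.52785467 -1.52311322  2.68655527] [-0.08411738 -0.1601788   0.03000221] 0.04543385971529016 17.9
```

View pics/s14.png

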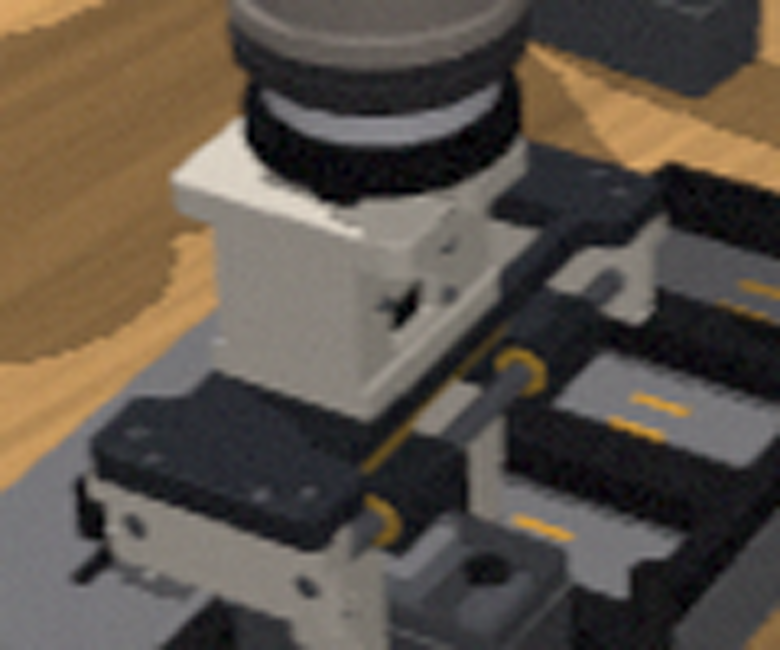

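>>> apply_moves([
  {"grip": 0.3, "linear": [0, 0, 10], "turn": [0, 0, 0]},
  {"grip": 0.3, "linear": [0, 0, 25], "turn": [0, 0, 0]},
  {"grip": 0.3, "linear": [0, 0, 45], "turn": [0, 0, 0]},
  {"grip": 0.3, "linear": [0, 0, 70], "turn": [0, 0, 0]},
  {"grip": 0.3, "linear": [0, 0, 95], "turn": [0, 0, 0]},
  {"grip": 0.3, "linear": [0, 0, 95], "turn": [0, 0, 0]},
  {"grip": 0.3, "linear": [-25, -40, 95], "turn": [0, 0, -1.4]},
  {"grip": 0.3, "linear": [-50, -80, 95], "turn": [0, 0, -2.8]},
  {"grip": 0.3, "linear": [-75, -120, 95], "turn": [0, 0, -4.2]},
  {"grip": 0.3, "linear": [-93, -160, 95], "turn": [0, 0, -5.6]},
])

```text
time: 18.9
tool_pos: [0.5241, -0.3192, 0.1334]
tool_rot: [-3.138, -0.001, 1.167]
contact_force: [0.5, 0.1, -2.4]
opening: 0.0453
```

>>> apply_moves([
  {"grip": 0.3, "linear": [0, -35, 0], "turn": [0, 0, -1.4]},
  {"grip": 0.3, "linear": [0, -35, 0], "turn": [0, 0, -2.8]},
  {"grip": 0.3, "linear": [0, -35, 0], "turn": [0, 0, -4.2]},
  {"grip": 0.3, "linear": [0, -35, 0], "turn": [0, 0, -5.6]},
  {"grip": 0.3, "linear": [0, -35, 0], "turn": [0, 0, -7]},
  {"grip": 0.3, "linear": [0, -35, 0], "turn": [0, 0, -8.4]},
  {"grip": 0.3, "linear": [0, -35, 0], "turn": [0, 0, -9.8]},
  {"grip": 0.3, "linear": [0, -35, 0], "turn": [0, 0, -10.6]},
  {"grip": 0.3, "linear": [0, -35, -30], "turn": [0, 0, -10.6]},
  {"grip": 0.3, "linear": [0, -35, -30], "turn": [0, 0, -10.6]},
])

```text
time: 19.9
tool_pos: [0.5236, -0.3514, 0.0999]
tool_rot: [-3.134, 0.007, 0.063]
contact_force: [-1.5, 0.7, -3.9]
opening: 0.0458
```

Run:
```python
from h import *
s=read_camera("scene");t=read_camera("top")
o=observe();print(o["tool_pos"],o["tool_rot"],o["contact_force"],o["opening"],o["time"])
crop(s,90,210,330,420,3.2,"s15.png");crop(t,140,120,400,360,2.4,"u15.png")
```

```text
[ 0.52550548 -0.35304582  0.10370219] [-3.13889259e+00  2.54607547e-03  6.28689249e-02] [-0.0288565  -0.66371001 -2.06255234] 0.04600463657278883 20.0
```

View pics/s15.png

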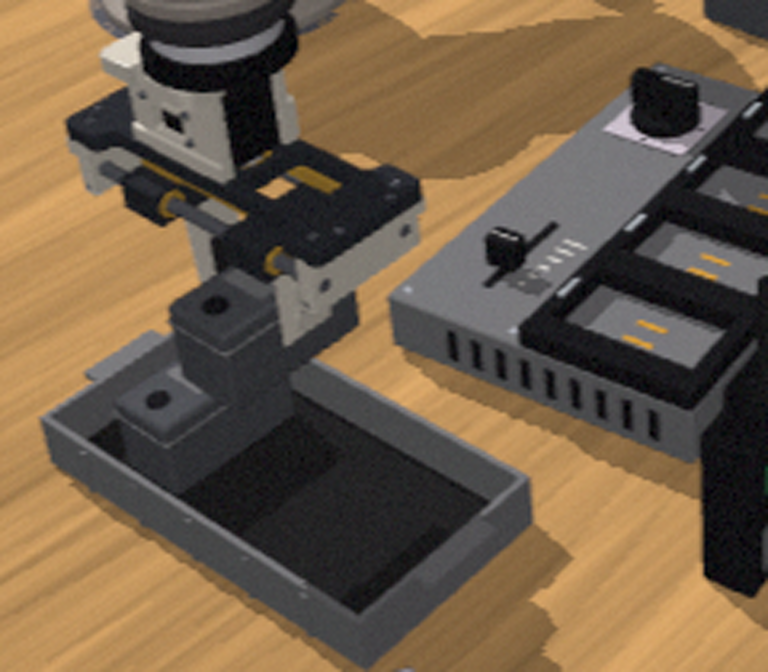

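View pics/u15.png

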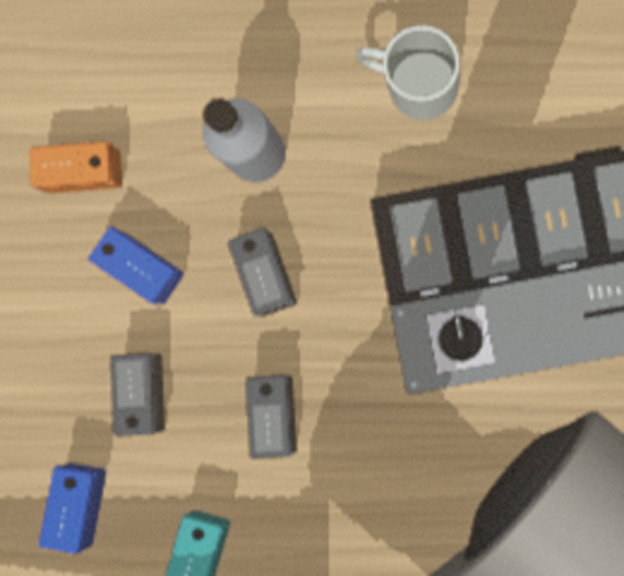

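>>> apply_moves([
  {"grip": 0.3, "linear": [8, 0, -25], "turn": [0, 0, 0]},
  {"grip": 0.3, "linear": [8, 0, -50], "turn": [0, 0, 0]},
  {"grip": 0.3, "linear": [8, 0, -75], "turn": [0, 0, 0]},
  {"grip": 0.3, "linear": [8, 0, -90], "turn": [0, 0, 0]},
  {"grip": 0.3, "linear": [8, 0, -98], "turn": [0, 0, 0]},
  {"grip": 0.3, "linear": [8, 0, -102], "turn": [0, 0, 0]},
  {"grip": 0.3, "linear": [8, 0, -102], "turn": [0, 0, 0]},
])

```text
time: 20.7
tool_pos: [0.5346, -0.3541, 0.0036]
tool_rot: [3.141, -0.001, 0.063]
contact_force: [-0.1, 0.2, -2.5]
opening: 0.0458
```

>>> apply_moves([
  {"grip": 0.3, "linear": [0, 0, -1], "turn": [0, 0, 0]},
  {"grip": 0.3, "linear": [0, 0, -2], "turn": [0, 0, 0]},
  {"grip": 0.3, "linear": [0, 0, -2], "turn": [0, 0, 0]},
])

```text
time: 21.0
tool_pos: [0.5345, -0.354, 0.0016]
tool_rot: [3.141, -0.001, 0.063]
contact_force: [-0.3, 0.2, -2.3]
opening: 0.046
```

>>> apply_moves([
  {"grip": 0.3, "linear": [0, 0, -1], "turn": [0, 0, 0]},
  {"grip": 0.3, "linear": [0, 0, -2], "turn": [0, 0, 0]},
  {"grip": 0.3, "linear": [0, 0, -2], "turn": [0, 0, 0]},
])

```text
time: 21.3
tool_pos: [0.5344, -0.3539, -0.0005]
tool_rot: [3.141, -0.0, 0.063]
contact_force: [-0.3, 0.6, 0.4]
opening: 0.0457
```

>>> apply_moves([
  {"grip": 0.62, "linear": [0, 0, 0], "turn": [0, 0, 0]},
  {"grip": 0.62, "linear": [0, 0, 0], "turn": [0, 0, 0]},
  {"grip": 0.62, "linear": [0, 0, 0], "turn": [0, 0, 0]},
  {"grip": 0.62, "linear": [0, 0, 20], "turn": [0, 0, 0]},
  {"grip": 0.62, "linear": [0, 0, 60], "turn": [0, 0, 0]},
  {"grip": 0.62, "linear": [0, 0, 110], "turn": [0, 0, 0]},
  {"grip": 0.62, "linear": [0, 0, 140], "turn": [0, 0, 0]},
  {"grip": 0.62, "linear": [0, 0, 140], "turn": [0, 0, 0]},
])

```text
time: 22.1
tool_pos: [0.5367, -0.3558, 0.1451]
tool_rot: [3.134, -0.008, 0.063]
contact_force: [-0.1, -0.3, 0.3]
opening: 0.0572
```

Run:
```python
from h import *
s=read_camera("scene");t=read_camera("top")
o=observe();print(o["tool_pos"],o["tool_rot"],o["contact_force"],o["opening"],o["time"])
crop(s,90,210,330,420,3.2,"s16.png");crop(t,175,205,285,320,6,"u16.png")
crop(s,290,160,420,260,6,"s16b.png")
```

```text
[ 0.53445619 -0.35391568  0.13953946] [ 3.14073566e+00 -1.00057194e-03  6.26361197e-02] [-0.22865035  1.25556539 -0.98354184] 0.056764618625499114 22.2
```

View pics/s16.png

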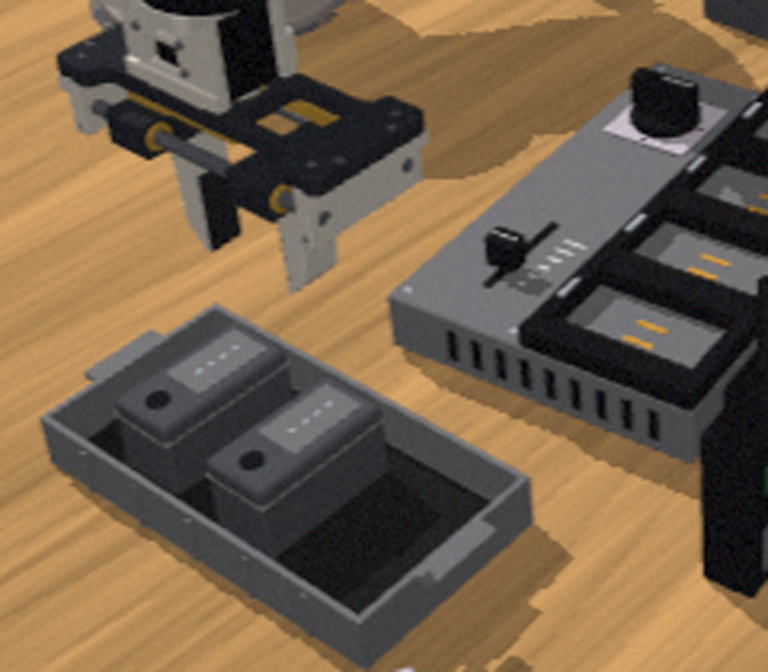

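View pics/u16.png

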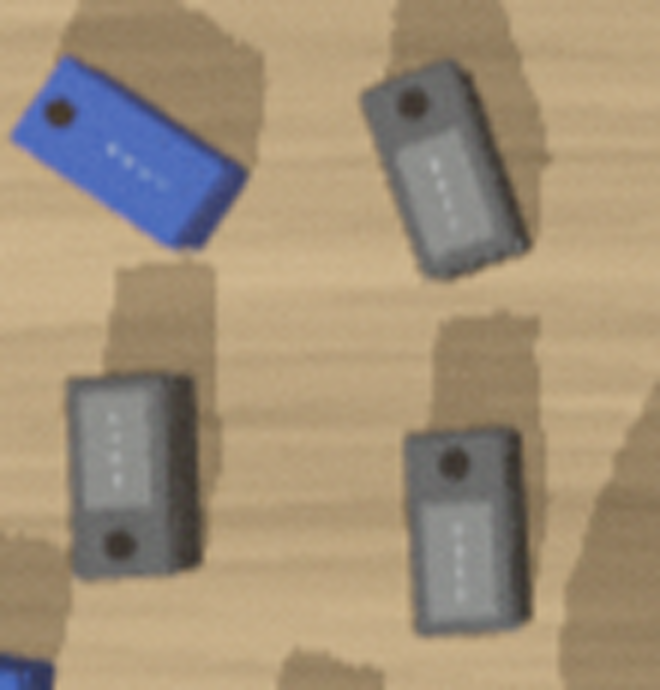

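View pics/s16b.png

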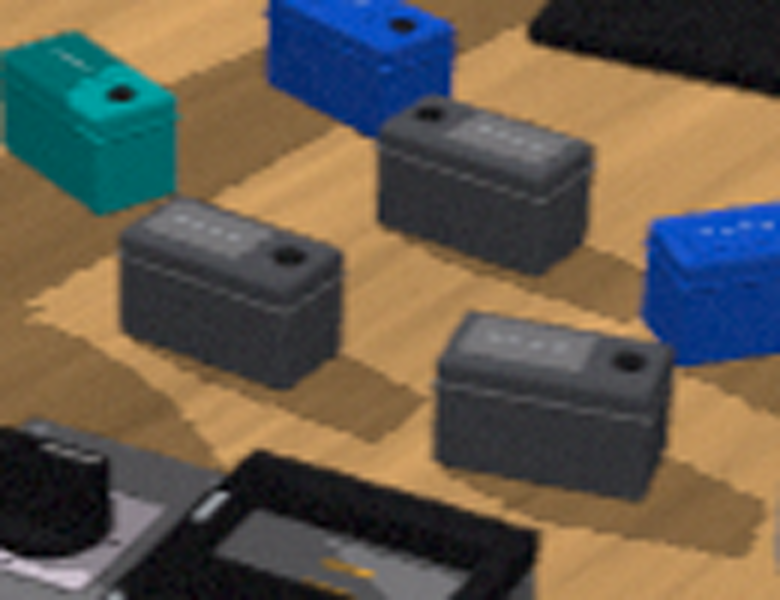

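Run:
```python
from h import *
for n,c,d in [("A",(413,102),(445,194)),("B",(120,545),(116,450)),("C",(454,463),(461,562))]:
    a=pix("top",*uc(*c,6,175,205),.052);b=pix("top",*uc(*d,6,175,205),.052)
    print(n,(a+.69*(b-a))[:2].round(4),"len",np.linalg.norm(a-b).round(4),"axis yaw(to circle)",np.arctan2(*(a-b)[1::-1]).round(3))
# same for done2/done0 in c1.png z=.097
for n,c,d in [("d2",(289,153),(303,240)),("d0",(612,86),(630,175))]:
    a=pix("top",*uc(*c,5.5,290,175),.097);b=pix("top",*uc(*d,5.5,290,175),.097)
    print(n,(a+.69*(b-a))[:2].round(4),"len",np.linalg.norm(a-b).round(4),"yaw",np.arctan2(*(a-b)[1::-1]).round(3))
t=read_camera("top");crop(t,290,175,435,290,5.5,"u17.png")
print(observe()["qpos"])
```

```text
A [0.5522 0.2432] len 0.0434 axis yaw(to circle) 0.338
B [0.4146 0.3831] len 0.0417 axis yaw(to circle) -3.088
C [0.3913 0.2321] len 0.0433 axis yaw(to circle) 0.075
d2 [ 0.5944 -0.012 ] len 0.0409 yaw 0.15
d0 [ 0.6235 -0.1622] len 0.0421 yaw 0.181
[-7.04478551e-01  6.01177614e-01  1.26344728e+00  4.74079629e-05
  1.27849069e+00 -7.67063717e-01]
```

View pics/u17.png

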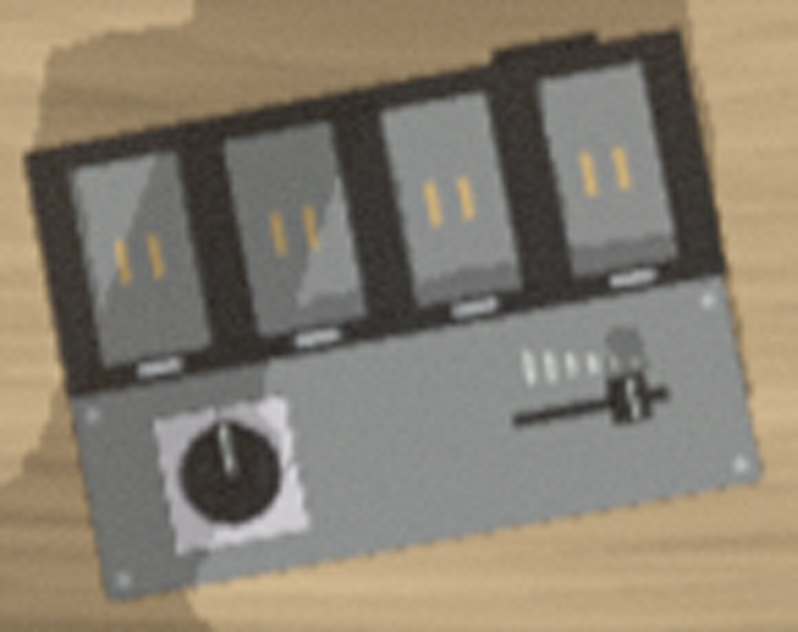

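Run:
```python
from h import *
t=read_camera("top")
hsv=cv2.cvtColor(t,cv2.COLOR_RGB2HSV)
m=((hsv[...,0]>10)&(hsv[...,0]<30)&(hsv[...,1]>90)&(hsv[...,2]>80)).astype(np.uint8)
R=(slice(195,245),slice(302,410))
W=[]
for i,(x,y) in enumerate([(606,171),(450,202),(295,231),(139,260)]):
    u,v=uc(x,y,5.5,290,175);u,v=int(round(u)),int(round(v))
    sub=t[v-7:v+8,u-7:u+8].astype(float);w=np.clip(sub[...,0]-sub[...,2]-25,0,None)
    yy,xx=np.mgrid[v-7:v+8,u-7:u+8]
    uu,vv=(w*xx).sum()/w.sum(),(w*yy).sum()/w.sum()
    p=pix("top",uu,vv,.046);W.append(p[:2]);print(i,uu.round(2),vv.round(2),p.round(4))
tt,th,r=fit2([(.05,-.114+.076*i) for i in range(4)],W);print(tt,th,(r*1e3).round(1).tolist())
print(fit2([(.05,-.114+.076*i) for i in range(4)],W)[0])
# pocket floor outlines
g=cv2.cvtColor(t,cv2.COLOR_RGB2GRAY)
for i,(x,y) in enumerate([(606,171),(450,202),(295,231),(139,260)]):
    u,v=uc(x,y,5.5,290,175);u,v=int(round(u)),int(round(v))
    big=cv2.resize(g[v-26:v+27,u-18:u+19],None,fx=8,fy=8,interpolation=cv2.INTER_CUBIC)
    b=(big>72).astype(np.uint8)
    c=max(cv2.findContours(b,0,2)[0],key=lambda c:cv2.contourArea(c))
    (cx,cy),wh,a=cv2.minAreaRect(c);uu,vv=uc(cx,cy,8,u-18,v-26)
    print(i,pix("top",uu,vv,.045).round(4)[:2],np.array(wh)/8/.38,a)
```

```text
0 399.49 205.72 [ 0.62  -0.161  0.046]
1 371.24 211.05 [ 0.6064 -0.0862  0.046 ]
2 343.01 216.44 [ 0.5927 -0.0113  0.046 ]
3 314.64 221.72 [0.5792 0.0641 0.046 ]
[ 0.55037532 -0.05753095] 0.17925581889862793 [[0.1, -0.2], [0.1, -0.2], [-0.1, -0.1], [-0.0, 0.5]]
[ 0.55037532 -0.05753095]
0 [ 0.6117 -0.1624] [124.01315789  97.03947368] 90.0
1 [ 0.5982 -0.0856] [122.36840098  97.03945361] 90.0
2 [ 0.5833 -0.0112] [123.35526316  97.03947368] 90.0
3 [0.5701 0.0632] [122.36842105  97.03947368] 90.0
```

>>> apply_moves([
  {"grip": 0.7, "linear": [-10, 45, 0], "turn": [0, 0, 1.3]},
  {"grip": 0.7, "linear": [-20, 90, 0], "turn": [0, 0, 2.6]},
  {"grip": 0.7, "linear": [-32, 135, 0], "turn": [0, 0, 3.9]},
  {"grip": 0.7, "linear": [-43, 180, 0], "turn": [0, 0, 5.2]},
  {"grip": 0.7, "linear": [-54, 225, 0], "turn": [0, 0, 6.5]},
  {"grip": 0.7, "linear": [-65, 270, 0], "turn": [0, 0, 7.8]},
  {"grip": 0.7, "linear": [-76, 315, 0], "turn": [0, 0, 9.1]},
  {"grip": 0.7, "linear": [-88, 360, 0], "turn": [0, 0, 10.4]},
  {"grip": 0.7, "linear": [-99, 405, 0], "turn": [0, 0, 11.7]},
  {"grip": 0.7, "linear": [-110, 450, 0], "turn": [0, 0, 13]},
])

```text
time: 23.3
tool_pos: [0.4227, 0.0977, 0.1378]
tool_rot: [-3.139, 0.0, 1.429]
contact_force: [1.3, 0.4, -0.6]
opening: 0.0643
```

>>> apply_moves([
  {"grip": 0.7, "linear": [-12, 45, 0], "turn": [0, 0, 1.3]},
  {"grip": 0.7, "linear": [-23, 90, 0], "turn": [0, 0, 2.1]},
  {"grip": 0.7, "linear": [-33, 137, 0], "turn": [0, 0, 2.1]},
  {"grip": 0.7, "linear": [-33, 137, -20], "turn": [0, 0, 2.1]},
  {"grip": 0.7, "linear": [-33, 137, -40], "turn": [0, 0, 2.1]},
  {"grip": 0.7, "linear": [-33, 137, -70], "turn": [0, 0, 2.1]},
  {"grip": 0.7, "linear": [-33, 137, -70], "turn": [0, 0, 2.1]},
  {"grip": 0.7, "linear": [-33, 137, -70], "turn": [0, 0, 2.1]},
])

```text
time: 24.1
tool_pos: [0.3906, 0.2328, 0.0685]
tool_rot: [-3.139, 0.001, 1.644]
contact_force: [0.1, -0.0, 1.2]
opening: 0.0637
```

Run:
```python
from h import *
s=read_camera("scene");t=read_camera("top")
o=observe();print(o["tool_pos"],o["tool_rot"],o["contact_force"],o["opening"],o["time"])
p=o["tool_pos"]+[0,0,.028]
print((proj("scene",p)-[260,130])*5)
crop(s,260,130,420,260,5,"s18.png");crop(t,175,205,285,320,5,"u18.png")
```

```text
[0.39193938 0.23324344 0.06986491] [ 3.14065761e+00 -3.65664555e-04  1.64363075e+00] [-0.61689717 -0.44695482  0.48528475] 0.06420286421944546 24.2
[342.4145933  266.40290834]
```

View pics/s18.png

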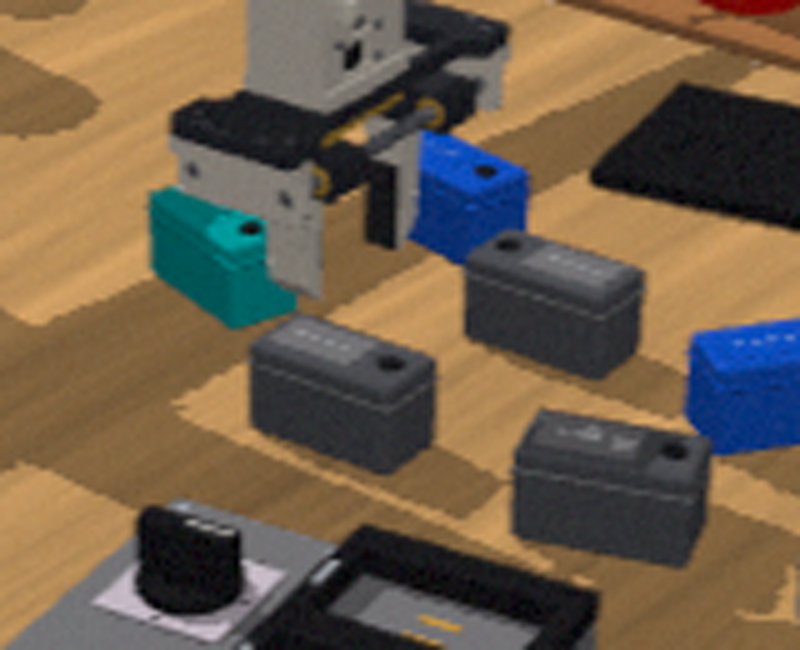

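View pics/u18.png

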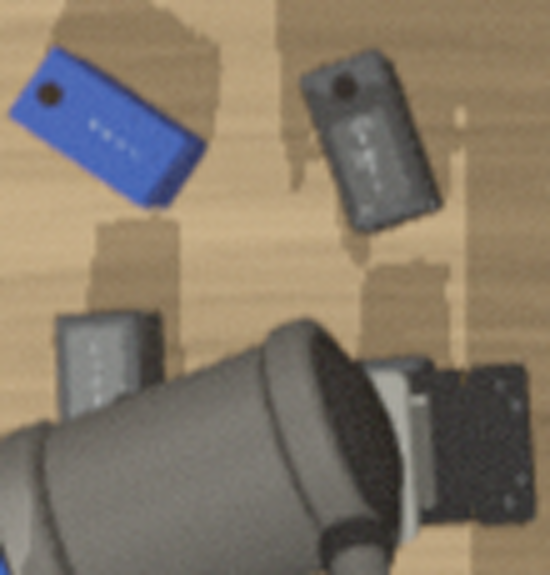

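>>> apply_moves([
  {"grip": 0.7, "linear": [0, 0, -20], "turn": [0, 0, 0]},
  {"grip": 0.7, "linear": [0, 0, -40], "turn": [0, 0, 0]},
  {"grip": 0.7, "linear": [0, 0, -60], "turn": [0, 0, 0]},
  {"grip": 0.7, "linear": [0, 0, -70], "turn": [0, 0, 0]},
  {"grip": 0.7, "linear": [0, 0, -75], "turn": [0, 0, 0]},
  {"grip": 0.7, "linear": [0, 0, -75], "turn": [0, 0, 0]},
  {"grip": 0.7, "linear": [0, 0, -75], "turn": [0, 0, 0]},
])

```text
time: 24.9
tool_pos: [0.392, 0.2334, -0.0051]
tool_rot: [3.14, -0.001, 1.644]
contact_force: [-0.3, -0.2, -0.4]
opening: 0.0643
```

Run:
```python
from h import *
s=read_camera("scene")
o=observe();print(o["tool_pos"],o["tool_rot"],o["contact_force"],o["opening"],o["time"])
crop(s,260,130,420,260,5,"s19.png")
```

```text
[ 0.39200202  0.23342377 -0.00507339] [ 3.14001423e+00 -5.89178153e-04  1.64391933e+00] [ 0.07527658 -0.41896329  0.42567338] 0.0643177856471208 24.95
```

View pics/s19.png

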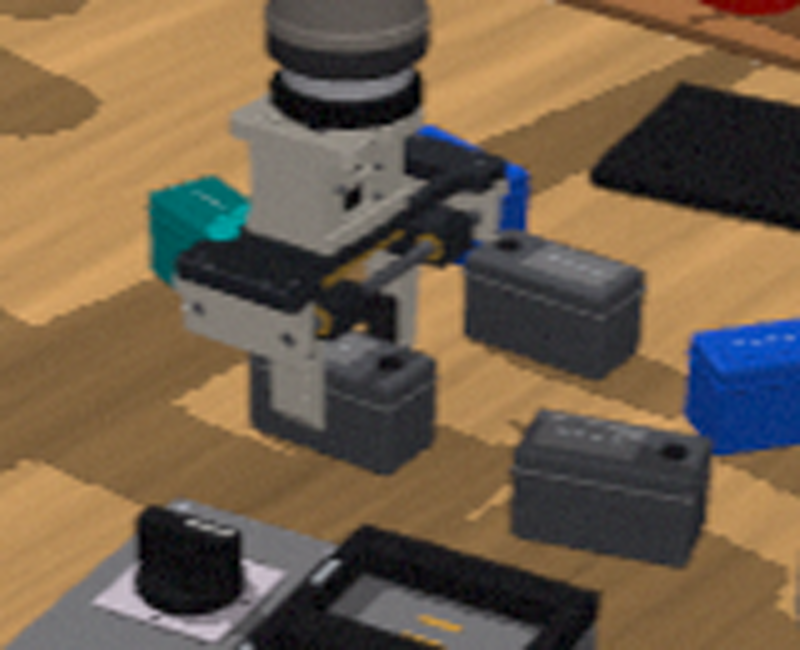

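>>> apply_moves([
  {"grip": 0.3, "linear": [0, 0, 0], "turn": [0, 0, 0]},
  {"grip": 0.3, "linear": [0, 0, 0], "turn": [0, 0, 0]},
  {"grip": 0.3, "linear": [0, 0, 0], "turn": [0, 0, 0]},
  {"grip": 0.3, "linear": [0, 0, 0], "turn": [0, 0, 0]},
  {"grip": 0.3, "linear": [0, 0, 0], "turn": [0, 0, 0]},
  {"grip": 0.3, "linear": [0, 0, 20], "turn": [0, 0, 0]},
  {"grip": 0.3, "linear": [0, 0, 50], "turn": [0, 0, 0]},
  {"grip": 0.3, "linear": [0, 0, 90], "turn": [0, 0, 0]},
  {"grip": 0.3, "linear": [0, 0, 135], "turn": [0, 0, 0]},
  {"grip": 0.3, "linear": [0, 0, 135], "turn": [0, 0, 0]},
], grip_force=40)

```text
time: 25.95
tool_pos: [0.3944, 0.2343, 0.1338]
tool_rot: [3.132, -0.003, 1.644]
contact_force: [1.2, 0.3, -4.0]
opening: 0.0456
```

>>> apply_moves([
  {"grip": 0.3, "linear": [25, -38, 0], "turn": [0, 0, 0.3]},
  {"grip": 0.3, "linear": [50, -75, 0], "turn": [0, 0, 0.6]},
  {"grip": 0.3, "linear": [75, -112, 0], "turn": [0, 0, 0.8]},
  {"grip": 0.3, "linear": [100, -150, 0], "turn": [0, 0, 1]},
  {"grip": 0.3, "linear": [125, -187, 0], "turn": [0, 0, 1]},
  {"grip": 0.3, "linear": [150, -225, 0], "turn": [0, 0, 1]},
  {"grip": 0.3, "linear": [175, -262, 0], "turn": [0, 0, 1]},
  {"grip": 0.3, "linear": [200, -300, 0], "turn": [0, 0, 1]},
  {"grip": 0.3, "linear": [214, -318, 0], "turn": [0, 0, 1]},
  {"grip": 0.3, "linear": [214, -318, 0], "turn": [0, 0, 1]},
])

```text
time: 26.95
tool_pos: [0.6058, -0.0879, 0.1264]
tool_rot: [-3.139, -0.0, 1.745]
contact_force: [0.2, 0.6, -2.8]
opening: 0.046
```

>>> apply_moves([
  {"grip": 0.3, "linear": [0, 0, -20], "turn": [0, 0, 0]},
  {"grip": 0.3, "linear": [0, 0, -40], "turn": [0, 0, 0]},
  {"grip": 0.3, "linear": [0, 0, -50], "turn": [0, 0, 0]},
  {"grip": 0.3, "linear": [0, 0, -50], "turn": [0, 0, 0]},
  {"grip": 0.3, "linear": [0, 0, -50], "turn": [0, 0, 0]},
  {"grip": 0.3, "linear": [0, 0, -50], "turn": [0, 0, 0]},
])

```text
time: 27.55
tool_pos: [0.6059, -0.0848, 0.0801]
tool_rot: [3.14, 0.001, 1.749]
contact_force: [0.0, 0.7, -3.2]
opening: 0.046
```

```bash
cat >> h.py <<'E'
def ov(n,img,pts,off,s):  # crop pixel coords of world pts
    return [((proj(n,p)+.5-off)*s-.5).round(0).tolist() for p in pts]
E
python3 - <<'E'
from h import *
s=read_camera("scene");t=read_camera("top")
o=observe();print(o["tool_pos"],o["tool_rot"],o["contact_force"],o["opening"],o["time"])
crop(s,250,190,380,320,6,"s20.png");crop(t,290,175,435,290,5.5,"u20.png")
E
```

```text
[ 0.60588789 -0.08485501  0.08010166] [3.13995785e+00 6.57223966e-04 1.74877956e+00] [-1.06672057  0.41254312 -3.02037709] 0.04561545335413676 27.65
```

View pics/s20.png

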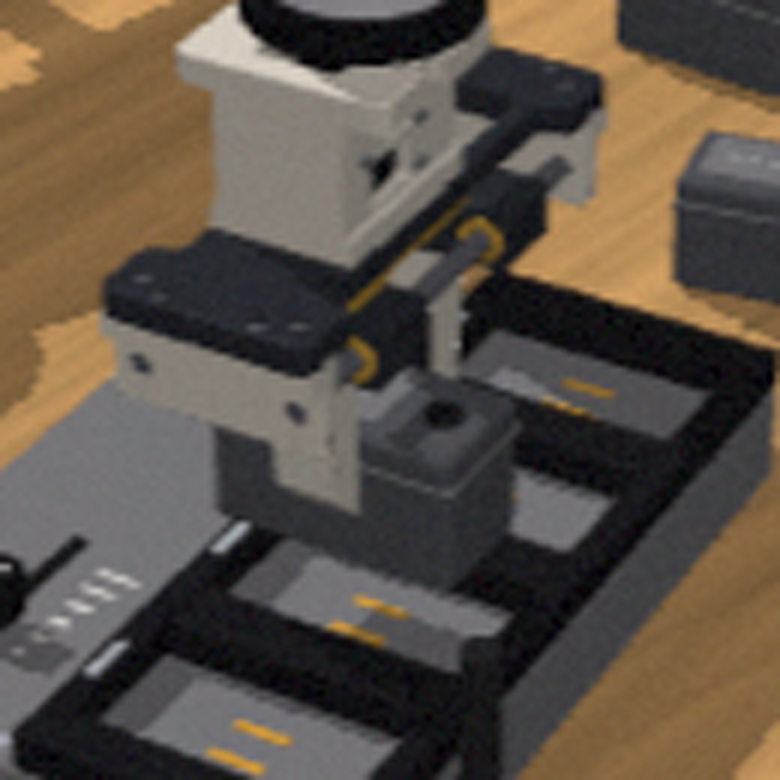

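View pics/u20.png

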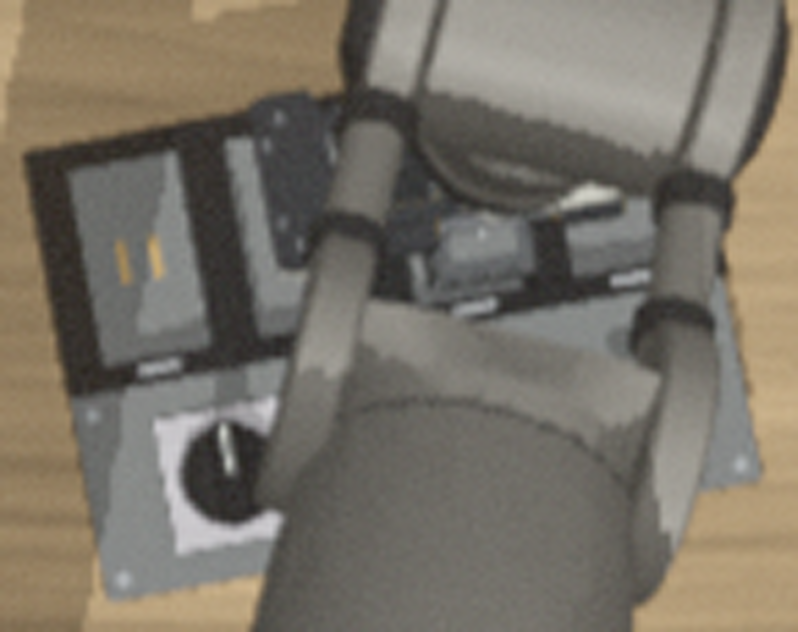

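Run:
```python
from h import *
th=.1793;R=np.array([[np.cos(th),-np.sin(th)],[np.sin(th),np.cos(th)]])
a=pix("scene",*uc(437,588,6,250,190),.086)[:2];b=pix("scene",*uc(217,508,6,250,190),.086)[:2]
print("held: from right corner",a-R@[.045,-.023],"left",b-R@[-.045,-.023],np.linalg.norm(a-b))
# reference: done2 seated in s10 (z .060 rim cut?) right corner bottom at rim
# empty bay0 pocket corners in s20 at rim z=.06: left-front(105,720)?,
s=cv2.imread("pics/s20.png")
# bay gold strips in scene, bay1 mid (370,618), bay0 mid (250,748)
print("bay1 strips",pix("scene",*uc(370,618,6,250,190),.045),"bay0",pix("scene",*uc(250,747,6,250,190),.045))
```

```text
held: from right corner [ 0.59833973 -0.08364406] left [ 0.60319374 -0.08048211] 0.08468968325613849
bay1 strips [ 0.60549954 -0.08358452  0.045     ] bay0 [ 0.61981429 -0.1591603   0.045     ]
```

>>> apply_moves([
  {"grip": 0.3, "linear": [1, 0, -10], "turn": [0, 0, 0]},
  {"grip": 0.3, "linear": [1, 0, -18], "turn": [0, 0, 0]},
  {"grip": 0.3, "linear": [1, 0, -18], "turn": [0, 0, 0]},
])

```text
time: 27.95
tool_pos: [0.6051, -0.0845, 0.0593]
tool_rot: [-3.139, -0.002, 1.749]
contact_force: [-1.1, 1.5, -2.8]
opening: 0.0462
```

Run:
```python
from h import *
s=read_camera("scene")
o=observe();print(o["tool_pos"],o["tool_rot"],o["contact_force"],o["opening"],o["time"])
s=np.clip(s.astype(float)*1.8,0,255).astype(np.uint8)
crop(s,270,240,350,320,9,"s21.png")
```

```text
[ 0.60559453 -0.08467005  0.05996253] [-3.13956892e+00 -1.06898844e-03  1.74856724e+00] [-0.33946752 -0.90143472 -3.20202535] 0.04567683710205661 28.0
```

View pics/s21.png

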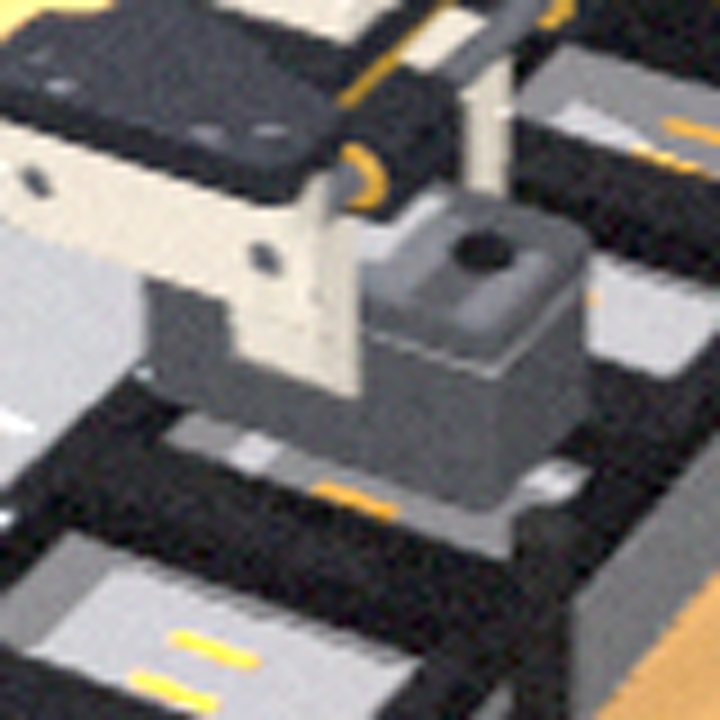

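>>> apply_moves([
  {"grip": 0.3, "linear": [0, 0, -2], "turn": [0, 0, 0]},
  {"grip": 0.3, "linear": [0, 0, -4], "turn": [0, 0, 0]},
  {"grip": 0.3, "linear": [0, 0, -6], "turn": [0, 0, 0]},
  {"grip": 0.3, "linear": [0, 0, -8], "turn": [0, 0, 0]},
  {"grip": 0.3, "linear": [0, 0, -9], "turn": [0, 0, 0]},
  {"grip": 0.3, "linear": [0, 0, -9], "turn": [0, 0, 0]},
])

```text
time: 28.6
tool_pos: [0.6062, -0.0848, 0.0519]
tool_rot: [-3.141, -0.0, 1.749]
contact_force: [0.7, 0.3, -3.6]
opening: 0.0454
```

>>> apply_moves([
  {"grip": 0.3, "linear": [0, 0, -2], "turn": [0, 0, 0]},
  {"grip": 0.3, "linear": [0, 0, -4], "turn": [0, 0, 0]},
  {"grip": 0.3, "linear": [0, 0, -6], "turn": [0, 0, 0]},
  {"grip": 0.3, "linear": [0, 0, -8], "turn": [0, 0, 0]},
  {"grip": 0.3, "linear": [0, 0, -9], "turn": [0, 0, 0]},
  {"grip": 0.3, "linear": [0, 0, -9], "turn": [0, 0, 0]},
])

```text
time: 29.2
tool_pos: [0.6062, -0.0848, 0.0429]
tool_rot: [-3.141, -0.0, 1.749]
contact_force: [-0.2, -0.4, -2.9]
opening: 0.0455
```

>>> apply_moves([
  {"grip": 0.3, "linear": [0, 0, -1], "turn": [0, 0, 0]},
  {"grip": 0.3, "linear": [0, 0, -2], "turn": [0, 0, 0]},
  {"grip": 0.3, "linear": [0, 0, -2], "turn": [0, 0, 0]},
])

```text
time: 29.5
tool_pos: [0.6063, -0.0848, 0.041]
tool_rot: [-3.141, -0.0, 1.749]
contact_force: [0.4, 0.0, -3.3]
opening: 0.0456
```

Descending freely inside the pocket; last bit.

>>> apply_moves([
  {"grip": 0.3, "linear": [0, 0, -1], "turn": [0, 0, 0]},
  {"grip": 0.3, "linear": [0, 0, -2], "turn": [0, 0, 0]},
  {"grip": 0.3, "linear": [0, 0, -2], "turn": [0, 0, 0]},
])

```text
time: 29.8
tool_pos: [0.6064, -0.0849, 0.0395]
tool_rot: [3.141, 0.0, 1.749]
contact_force: [-0.5, 0.4, 0.5]
opening: 0.0456
```

>>> apply_moves([
  {"grip": 0.64, "linear": [0, 0, 0], "turn": [0, 0, 0]},
  {"grip": 0.64, "linear": [0, 0, 0], "turn": [0, 0, 0]},
  {"grip": 0.64, "linear": [0, 0, 0], "turn": [0, 0, 0]},
  {"grip": 0.64, "linear": [0, 0, 20], "turn": [0, 0, 0]},
  {"grip": 0.64, "linear": [0, 0, 50], "turn": [0, 0, 0]},
  {"grip": 0.64, "linear": [0, 0, 90], "turn": [0, 0, 0]},
  {"grip": 0.64, "linear": [0, 0, 100], "turn": [0, 0, 0]},
  {"grip": 0.64, "linear": [-70, 40, 100], "turn": [0, 0, 0]},
  {"grip": 0.64, "linear": [-100, 70, 100], "turn": [0, 0, 0]},
  {"grip": 0.64, "linear": [-100, 70, 100], "turn": [0, 0, 0]},
])

```text
time: 30.8
tool_pos: [0.5027, -0.0129, 0.1385]
tool_rot: [-3.139, -0.002, 1.749]
contact_force: [0.0, 0.4, 0.0]
opening: 0.0588
```

Run:
```python
from h import *
s=read_camera("scene");t=read_camera("top")
o=observe();print(o["tool_pos"],o["tool_rot"],o["opening"],o["time"])
crop(s,200,160,420,340,3.6,"s22.png");crop(t,170,170,435,320,3,"u22.png");crop(t,175,205,285,320,6,"u22b.png")
```

```text
[ 0.50382907 -0.01296999  0.13909674] [-3.14009552e+00 -1.04067888e-03  1.75056733e+00] 0.058855909395595325 30.9
```

View pics/s22.png

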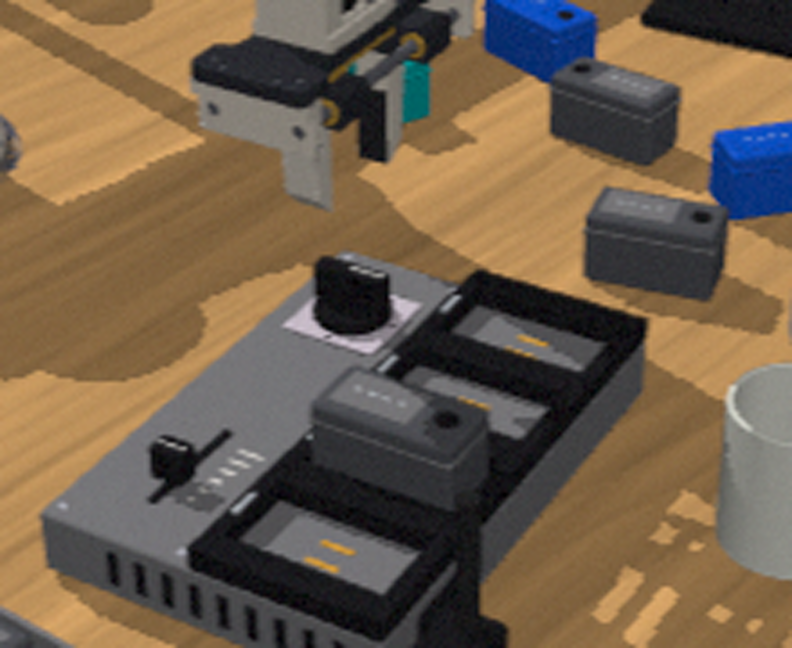

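View pics/u22b.png

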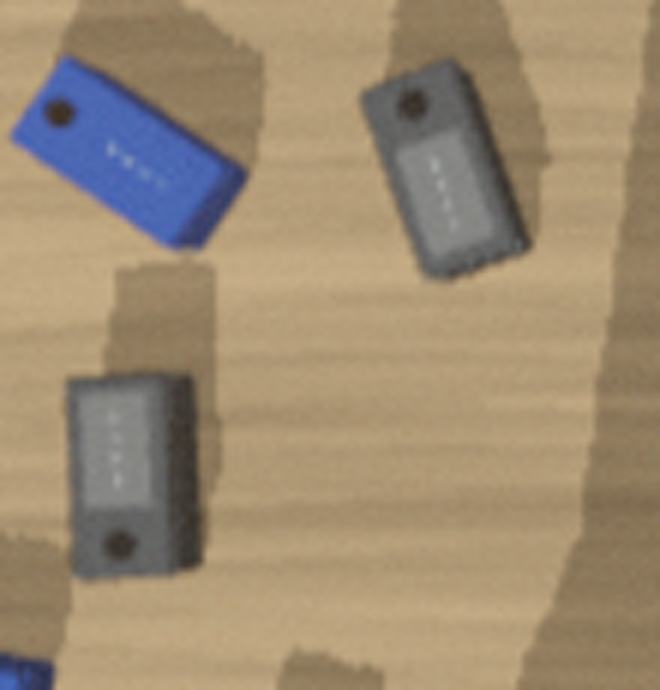

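>>> apply_moves([
  {"grip": 0.7, "linear": [8, 45, 0], "turn": [0, 0, 0.5]},
  {"grip": 0.7, "linear": [16, 90, 0], "turn": [0, 0, 1]},
  {"grip": 0.7, "linear": [25, 135, 0], "turn": [0, 0, 1.5]},
  {"grip": 0.7, "linear": [33, 180, 0], "turn": [0, 0, 1.5]},
  {"grip": 0.7, "linear": [42, 225, 0], "turn": [0, 0, 1.5]},
  {"grip": 0.7, "linear": [47, 258, 0], "turn": [0, 0, 1.5]},
  {"grip": 0.7, "linear": [47, 258, -30], "turn": [0, 0, 1.5]},
  {"grip": 0.7, "linear": [47, 258, -60], "turn": [0, 0, 1.5]},
  {"grip": 0.7, "linear": [47, 258, -60], "turn": [0, 0, 1.5]},
  {"grip": 0.7, "linear": [47, 258, -60], "turn": [0, 0, 1.5]},
])

```text
time: 31.9
tool_pos: [0.5539, 0.2428, 0.079]
tool_rot: [-3.141, -0.0, 1.905]
contact_force: [0.8, 1.2, 0.4]
opening: 0.0642
```

Run:
```python
from h import *
s=read_camera("scene")
o=observe();print(o["tool_pos"],o["tool_rot"],o["opening"],o["time"])
crop(s,300,130,460,270,5,"s23.png")
```

```text
[0.55464182 0.24300729 0.08015969] [3.13980194e+00 6.00297719e-05 1.90509383e+00] 0.06450907359550373 31.95
```

View pics/s23.png

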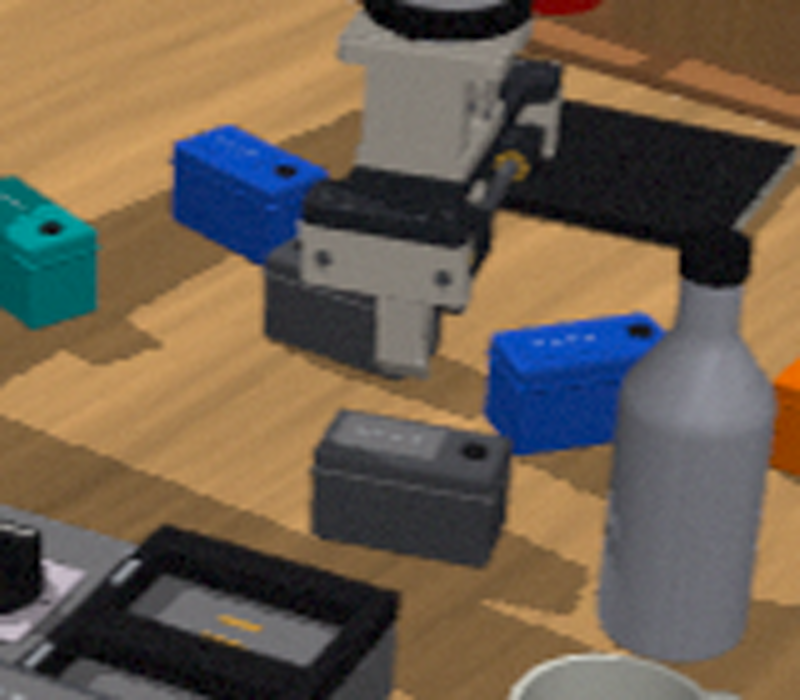

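>>> apply_moves([
  {"grip": 0.7, "linear": [-1.5, 1.5, -25], "turn": [0, 0, 0]},
  {"grip": 0.7, "linear": [-1.5, 1.5, -50], "turn": [0, 0, 0]},
  {"grip": 0.7, "linear": [-1.5, 1.5, -70], "turn": [0, 0, 0]},
  {"grip": 0.7, "linear": [-1.5, 1.5, -80], "turn": [0, 0, 0]},
  {"grip": 0.7, "linear": [-1.5, 1.5, -85], "turn": [0, 0, 0]},
  {"grip": 0.7, "linear": [-1.5, 1.5, -85], "turn": [0, 0, 0]},
  {"grip": 0.7, "linear": [-1.5, 1.5, -85], "turn": [0, 0, 0]},
])

```text
time: 32.65
tool_pos: [0.5528, 0.2449, -0.0046]
tool_rot: [3.139, 0.0, 1.906]
contact_force: [0.5, 0.1, 0.6]
opening: 0.0644
```

Run:
```python
from h import *
s=read_camera("scene")
o=observe();print(o["tool_pos"],o["tool_rot"],o["contact_force"],o["opening"],o["time"])
crop(s,300,130,460,270,5,"s24.png")
```

```text
[ 0.55273977  0.24490456 -0.00462193] [ 3.13936902e+00 -1.62805882e-05  1.90561460e+00] [-0.16773892  0.04963667  0.50212313] 0.06427254411479297 32.7
```

View pics/s24.png

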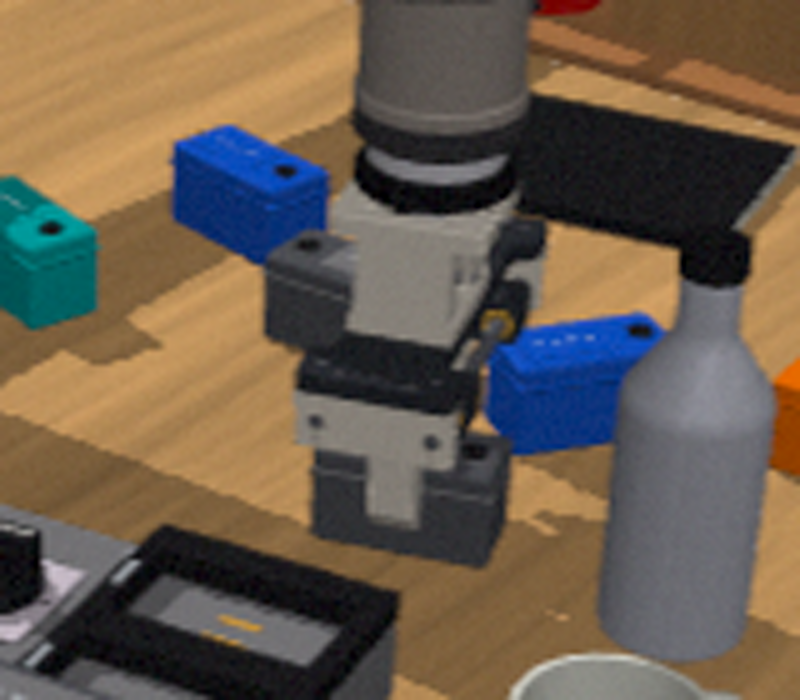

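>>> apply_moves([
  {"grip": 0.3, "linear": [0, 0, 0], "turn": [0, 0, 0]},
  {"grip": 0.3, "linear": [0, 0, 0], "turn": [0, 0, 0]},
  {"grip": 0.3, "linear": [0, 0, 0], "turn": [0, 0, 0]},
  {"grip": 0.3, "linear": [0, 0, 0], "turn": [0, 0, 0]},
  {"grip": 0.3, "linear": [0, 0, 0], "turn": [0, 0, 0]},
  {"grip": 0.3, "linear": [0, 0, 20], "turn": [0, 0, 0]},
  {"grip": 0.3, "linear": [0, 0, 50], "turn": [0, 0, 0]},
  {"grip": 0.3, "linear": [0, 0, 90], "turn": [0, 0, 0]},
  {"grip": 0.3, "linear": [0, 0, 130], "turn": [0, 0, 0]},
  {"grip": 0.3, "linear": [0, 0, 130], "turn": [0, 0, 0]},
], grip_force=40)

```text
time: 33.7
tool_pos: [0.5549, 0.2456, 0.1297]
tool_rot: [3.131, 0.0, 1.906]
contact_force: [0.4, -0.4, -2.5]
opening: 0.0458
```

>>> apply_moves([
  {"grip": 0.3, "linear": [6, -40, 0], "turn": [0, 0, -0.5]},
  {"grip": 0.3, "linear": [12, -80, 0], "turn": [0, 0, -1]},
  {"grip": 0.3, "linear": [18, -120, 0], "turn": [0, 0, -1.5]},
  {"grip": 0.3, "linear": [24, -160, 0], "turn": [0, 0, -1.5]},
  {"grip": 0.3, "linear": [26.5, -179.5, 0], "turn": [0, 0, -1.5]},
  {"grip": 0.3, "linear": [26.5, -179.5, -25], "turn": [0, 0, -1.5]},
  {"grip": 0.3, "linear": [26.5, -179.5, -50], "turn": [0, 0, -1.5]},
  {"grip": 0.3, "linear": [26.5, -179.5, -65], "turn": [0, 0, -1.5]},
  {"grip": 0.3, "linear": [26.5, -179.5, -65], "turn": [0, 0, -1.5]},
  {"grip": 0.3, "linear": [26.5, -179.5, -65], "turn": [0, 0, -1.5]},
])

```text
time: 34.7
tool_pos: [0.5778, 0.0652, 0.0584]
tool_rot: [-3.14, -0.0, 1.749]
contact_force: [0.6, -0.1, -2.9]
opening: 0.046
```

Run:
```python
from h import *
s=read_camera("scene")
o=observe();print(o["tool_pos"],o["tool_rot"],o["contact_force"],o["opening"],o["time"])
s=np.clip(s.astype(float)*1.6,0,255).astype(np.uint8)
crop(s,270,180,400,300,6,"s25.png")
```

```text
[0.57837653 0.06525454 0.05915311] [-3.14142761e+00 -1.66933489e-04  1.74873350e+00] [ 0.20966046  0.58914335 -2.38967638] 0.04523949633346626 34.75
```

View pics/s25.png

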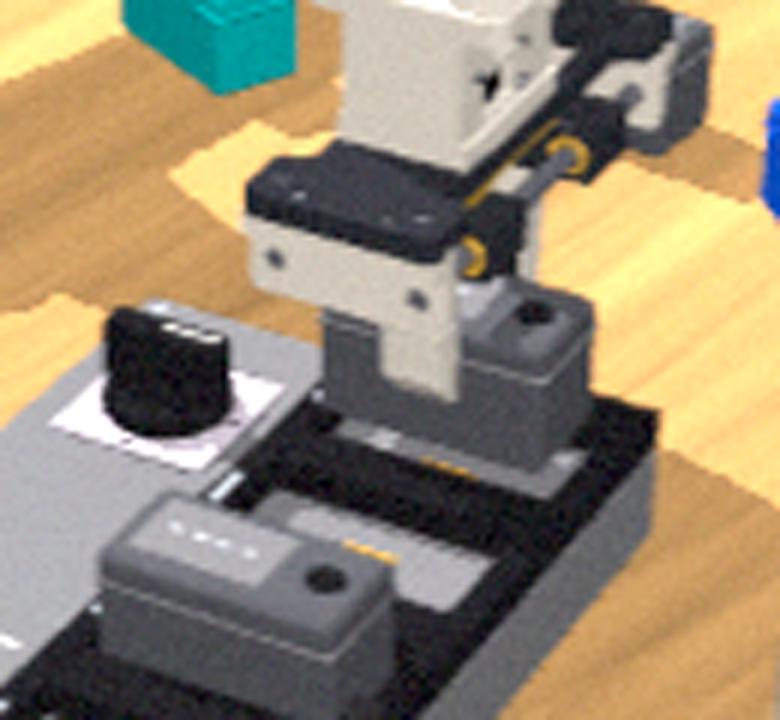

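>>> apply_moves([
  {"grip": 0.3, "linear": [0, 0, -3], "turn": [0, 0, 0]},
  {"grip": 0.3, "linear": [0, 0, -6], "turn": [0, 0, 0]},
  {"grip": 0.3, "linear": [0, 0, -8], "turn": [0, 0, 0]},
  {"grip": 0.3, "linear": [0, 0, -8], "turn": [0, 0, 0]},
])

```text
time: 35.15
tool_pos: [0.5781, 0.0652, 0.0509]
tool_rot: [-3.141, -0.0, 1.749]
contact_force: [-0.7, 0.3, -3.0]
opening: 0.0458
```

>>> apply_moves([
  {"grip": 0.3, "linear": [0, 0, -3], "turn": [0, 0, 0]},
  {"grip": 0.3, "linear": [0, 0, -6], "turn": [0, 0, 0]},
  {"grip": 0.3, "linear": [0, 0, -9], "turn": [0, 0, 0]},
  {"grip": 0.3, "linear": [0, 0, -9], "turn": [0, 0, 0]},
])

```text
time: 35.55
tool_pos: [0.5779, 0.0652, 0.0415]
tool_rot: [-3.14, -0.0, 1.749]
contact_force: [-0.1, -0.0, -2.5]
opening: 0.046
```

>>> apply_moves([
  {"grip": 0.3, "linear": [0, 0, -1], "turn": [0, 0, 0]},
  {"grip": 0.3, "linear": [0, 0, -2], "turn": [0, 0, 0]},
  {"grip": 0.3, "linear": [0, 0, -2], "turn": [0, 0, 0]},
])

```text
time: 35.85
tool_pos: [0.5783, 0.0652, 0.04]
tool_rot: [-3.141, -0.0, 1.749]
contact_force: [0.1, -0.5, -3.3]
opening: 0.0456
```

>>> apply_moves([
  {"grip": 0.3, "linear": [0, 0, -0.5], "turn": [0, 0, 0]},
  {"grip": 0.3, "linear": [0, 0, -1], "turn": [0, 0, 0]},
  {"grip": 0.3, "linear": [0, 0, -1], "turn": [0, 0, 0]},
])

```text
time: 36.15
tool_pos: [0.5784, 0.0651, 0.0395]
tool_rot: [3.141, 0.0, 1.749]
contact_force: [-1.0, -0.7, -0.3]
opening: 0.0456
```

Seated. Release, lift, and back off toward the free side to look at the last pack.

>>> apply_moves([
  {"grip": 0.64, "linear": [0, 0, 0], "turn": [0, 0, 0]},
  {"grip": 0.64, "linear": [0, 0, 0], "turn": [0, 0, 0]},
  {"grip": 0.64, "linear": [0, 0, 0], "turn": [0, 0, 0]},
  {"grip": 0.64, "linear": [0, 0, 20], "turn": [0, 0, 0]},
  {"grip": 0.64, "linear": [0, 0, 50], "turn": [0, 0, 0]},
  {"grip": 0.64, "linear": [0, 0, 90], "turn": [0, 0, 0]},
  {"grip": 0.64, "linear": [0, 0, 100], "turn": [0, 0, 0]},
  {"grip": 0.64, "linear": [-50, 0, 100], "turn": [0, 0, 0]},
  {"grip": 0.64, "linear": [-80, 0, 100], "turn": [0, 0, 0]},
  {"grip": 0.64, "linear": [-80, 0, 100], "turn": [0, 0, 0]},
])

```text
time: 37.15
tool_pos: [0.4944, 0.0655, 0.1387]
tool_rot: [-3.138, -0.001, 1.749]
contact_force: [-0.3, -1.0, 0.4]
opening: 0.059
```

Run:
```python
from h import *
s=read_camera("scene");t=read_camera("top")
o=observe();print(o["tool_pos"],o["tool_rot"],o["opening"],o["time"])
crop(s,200,160,420,340,3.6,"s26.png");crop(t,140,170,440,320,2.6,"u26.png");crop(t,175,255,215,310,10,"u26b.png")
```

```text
[0.49855127 0.0651886  0.13934245] [3.14055053e+00 1.24431015e-04 1.74867125e+00] 0.0584975964107397 37.25
```

View pics/s26.png

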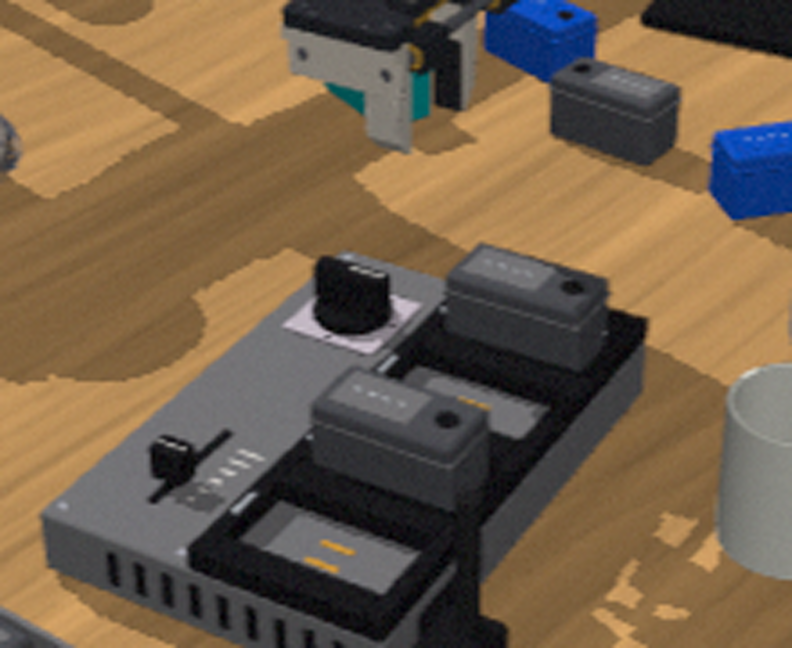

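View pics/u26.png

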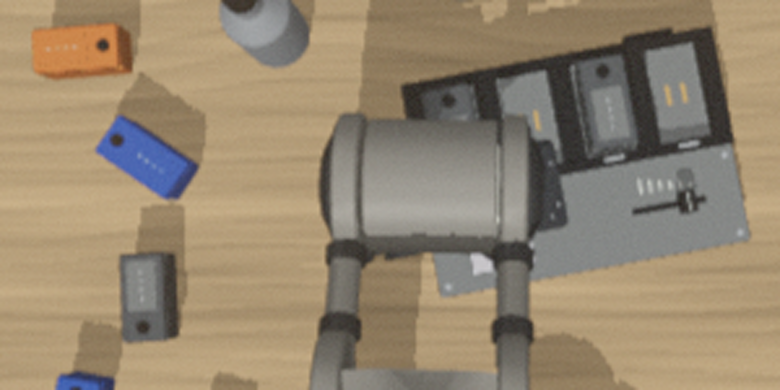

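View pics/u26b.png

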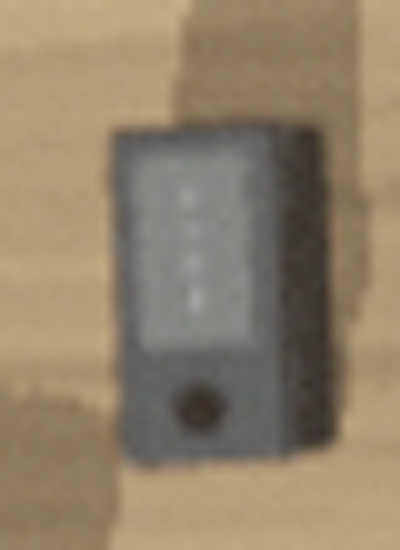

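>>> apply_moves([
  {"grip": 0.7, "linear": [-12, 45, 0], "turn": [0, 0, -0.4]},
  {"grip": 0.7, "linear": [-24, 90, 0], "turn": [0, 0, -0.8]},
  {"grip": 0.7, "linear": [-36, 135, 0], "turn": [0, 0, -1.2]},
  {"grip": 0.7, "linear": [-47, 180, 0], "turn": [0, 0, -1.2]},
  {"grip": 0.7, "linear": [-59, 225, 0], "turn": [0, 0, -1.2]},
  {"grip": 0.7, "linear": [-70, 270, 0], "turn": [0, 0, -1.2]},
  {"grip": 0.7, "linear": [-83, 319, 0], "turn": [0, 0, -1.2]},
  {"grip": 0.7, "linear": [-83, 319, -30], "turn": [0, 0, -1.2]},
  {"grip": 0.7, "linear": [-83, 319, -60], "turn": [0, 0, -1.2]},
  {"grip": 0.7, "linear": [-83, 319, -60], "turn": [0, 0, -1.2]},
])

```text
time: 38.25
tool_pos: [0.4136, 0.3835, 0.0749]
tool_rot: [-3.135, 0.004, 1.624]
contact_force: [-1.0, -0.4, 0.4]
opening: 0.0647
```

Run:
```python
from h import *
s=read_camera("scene")
o=observe();print(o["tool_pos"],o["tool_rot"],o["opening"],o["time"])
crop(s,300,110,460,250,5,"s27.png")
```

```text
[0.41493479 0.3839792  0.07729858] [-3.13826433e+00  2.04044345e-03  1.62320829e+00] 0.06442667574407616 38.3
```

View pics/s27.png

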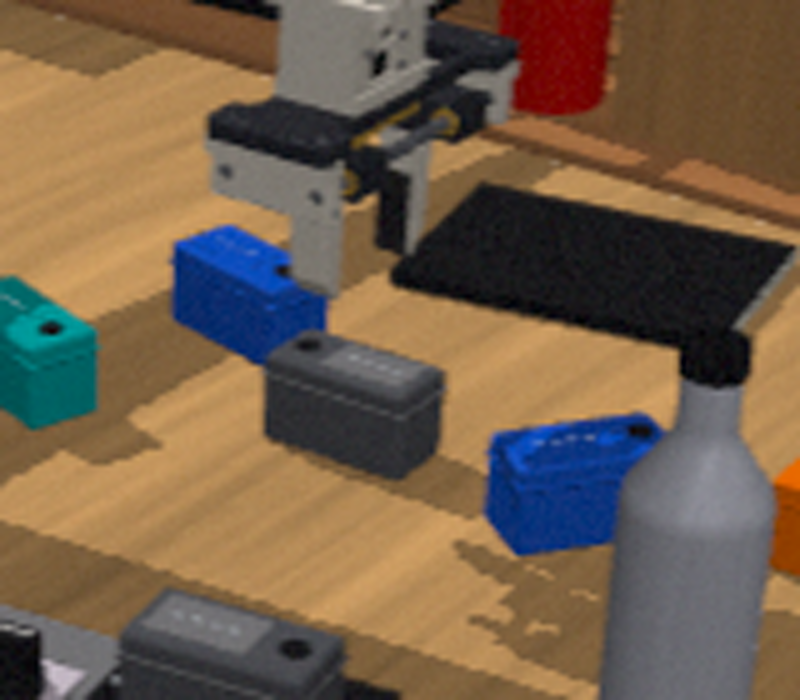

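>>> apply_moves([
  {"grip": 0.7, "linear": [0, 0, -25], "turn": [0, 0, 0]},
  {"grip": 0.7, "linear": [0, 0, -50], "turn": [0, 0, 0]},
  {"grip": 0.7, "linear": [0, 0, -70], "turn": [0, 0, 0]},
  {"grip": 0.7, "linear": [0, 0, -80], "turn": [0, 0, 0]},
  {"grip": 0.7, "linear": [0, 0, -84], "turn": [0, 0, 0]},
  {"grip": 0.7, "linear": [0, 0, -84], "turn": [0, 0, 0]},
  {"grip": 0.7, "linear": [0, 0, -84], "turn": [0, 0, 0]},
])

```text
time: 39.0
tool_pos: [0.4163, 0.3847, -0.0037]
tool_rot: [3.14, -0.001, 1.623]
contact_force: [0.2, -0.3, 0.2]
opening: 0.0643
```

Run:
```python
from h import *
s=read_camera("scene")
o=observe();print(o["tool_pos"],o["tool_rot"],o["contact_force"],o["opening"],o["time"])
crop(s,300,110,460,250,5,"s28.png")
```

```text
[ 0.41614441  0.38466591 -0.00369241] [ 3.13975930e+00 -1.22732816e-03  1.62287578e+00] [-0.49537459 -0.37880658 -0.33521514] 0.0640224951154873 39.05
```

View pics/s28.png

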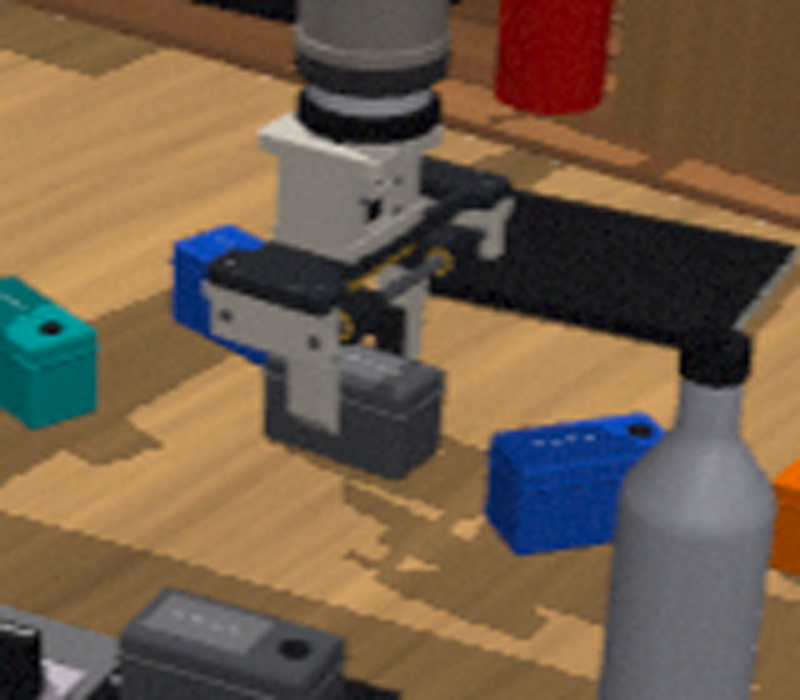

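>>> apply_moves([
  {"grip": 0.3, "linear": [0, 0, 0], "turn": [0, 0, 0]},
  {"grip": 0.3, "linear": [0, 0, 0], "turn": [0, 0, 0]},
  {"grip": 0.3, "linear": [0, 0, 0], "turn": [0, 0, 0]},
  {"grip": 0.3, "linear": [0, 0, 0], "turn": [0, 0, 0]},
  {"grip": 0.3, "linear": [0, 0, 0], "turn": [0, 0, 0]},
  {"grip": 0.3, "linear": [0, 0, 20], "turn": [0, 0, 0]},
  {"grip": 0.3, "linear": [0, 0, 50], "turn": [0, 0, 0]},
  {"grip": 0.3, "linear": [0, 0, 90], "turn": [0, 0, 0]},
  {"grip": 0.3, "linear": [0, 0, 140], "turn": [0, 0, 0]},
  {"grip": 0.3, "linear": [0, 0, 140], "turn": [0, 0, 0]},
], grip_force=40)

```text
time: 40.05
tool_pos: [0.4184, 0.3864, 0.1415]
tool_rot: [3.131, -0.006, 1.623]
contact_force: [0.3, 0.6, -2.4]
opening: 0.0454
```

>>> apply_moves([
  {"grip": 0.3, "linear": [17, -45, 0], "turn": [0, 0, 0.2]},
  {"grip": 0.3, "linear": [34, -90, 0], "turn": [0, 0, 0.4]},
  {"grip": 0.3, "linear": [51, -135, 0], "turn": [0, 0, 0.6]},
  {"grip": 0.3, "linear": [68, -180, 0], "turn": [0, 0, 0.8]},
  {"grip": 0.3, "linear": [85, -225, 0], "turn": [0, 0, 1]},
  {"grip": 0.3, "linear": [102, -270, 0], "turn": [0, 0, 1.2]},
  {"grip": 0.3, "linear": [119, -315, 0], "turn": [0, 0, 1.2]},
  {"grip": 0.3, "linear": [136, -360, 0], "turn": [0, 0, 1.2]},
  {"grip": 0.3, "linear": [153, -405, 0], "turn": [0, 0, 1.2]},
  {"grip": 0.3, "linear": [170, -450, 0], "turn": [0, 0, 1.2]},
])

```text
time: 41.05
tool_pos: [0.5848, -0.0677, 0.1334]
tool_rot: [-3.139, -0.001, 1.748]
contact_force: [0.5, 0.9, -2.2]
opening: 0.0454
```

>>> apply_moves([
  {"grip": 0.3, "linear": [17, -45, 0], "turn": [0, 0, 0]},
  {"grip": 0.3, "linear": [34.5, -94.5, 0], "turn": [0, 0, 0]},
  {"grip": 0.3, "linear": [34.5, -94.5, 0], "turn": [0, 0, 0]},
  {"grip": 0.3, "linear": [34.5, -94.5, -25], "turn": [0, 0, 0]},
  {"grip": 0.3, "linear": [34.5, -94.5, -50], "turn": [0, 0, 0]},
  {"grip": 0.3, "linear": [34.5, -94.5, -65], "turn": [0, 0, 0]},
  {"grip": 0.3, "linear": [34.5, -94.5, -72], "turn": [0, 0, 0]},
  {"grip": 0.3, "linear": [34.5, -94.5, -72], "turn": [0, 0, 0]},
  {"grip": 0.3, "linear": [34.5, -94.5, -72], "turn": [0, 0, 0]},
])

```text
time: 41.95
tool_pos: [0.6201, -0.1602, 0.0634]
tool_rot: [3.141, 0.0, 1.749]
contact_force: [-0.4, 0.3, -3.1]
opening: 0.0457
```

Run:
```python
from h import *
s=read_camera("scene")
o=observe();print(o["tool_pos"],o["tool_rot"],o["contact_force"],o["opening"],o["time"])
s=np.clip(s.astype(float)*1.6,0,255).astype(np.uint8)
crop(s,220,220,350,340,6,"s29.png")
```

```text
[ 0.62039552 -0.16041055  0.06394833] [3.14028560e+00 7.16236048e-04 1.74877552e+00] [ 1.05879777  0.23353376 -3.3180413 ] 0.04555856952330055 42.0
```

View pics/s29.png

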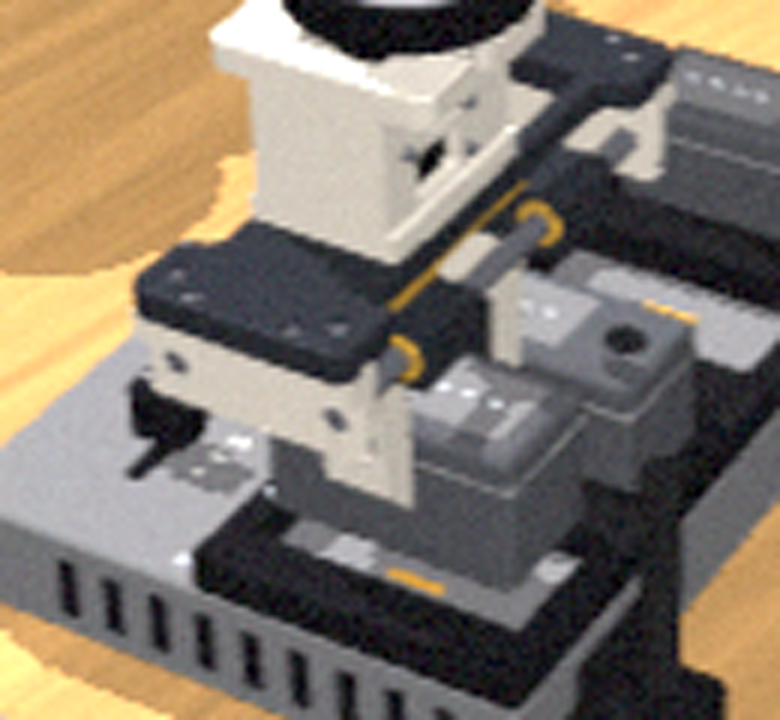

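>>> apply_moves([
  {"grip": 0.3, "linear": [0, 0.5, -4], "turn": [0, 0, 0]},
  {"grip": 0.3, "linear": [0, 0.5, -8], "turn": [0, 0, 0]},
  {"grip": 0.3, "linear": [0, 0.5, -11], "turn": [0, 0, 0]},
  {"grip": 0.3, "linear": [0, 0.5, -13], "turn": [0, 0, 0]},
  {"grip": 0.3, "linear": [0, 0.5, -13], "turn": [0, 0, 0]},
])

```text
time: 42.5
tool_pos: [0.6196, -0.1598, 0.0497]
tool_rot: [-3.141, -0.0, 1.749]
contact_force: [-0.6, 0.7, -3.1]
opening: 0.0457
```

>>> apply_moves([
  {"grip": 0.3, "linear": [0, 0, -3], "turn": [0, 0, 0]},
  {"grip": 0.3, "linear": [0, 0, -6], "turn": [0, 0, 0]},
  {"grip": 0.3, "linear": [0, 0, -8], "turn": [0, 0, 0]},
  {"grip": 0.3, "linear": [0, 0, -8], "turn": [0, 0, 0]},
])

```text
time: 42.9
tool_pos: [0.6196, -0.1597, 0.0416]
tool_rot: [-3.141, -0.001, 1.749]
contact_force: [-0.0, 0.9, -3.8]
opening: 0.0459
```

>>> apply_moves([
  {"grip": 0.3, "linear": [0, 0, -0.5], "turn": [0, 0, 0]},
  {"grip": 0.3, "linear": [0, 0, -1], "turn": [0, 0, 0]},
  {"grip": 0.3, "linear": [0, 0, -1], "turn": [0, 0, 0]},
])

```text
time: 43.2
tool_pos: [0.6199, -0.1599, 0.0411]
tool_rot: [3.142, -0.0, 1.749]
contact_force: [-0.2, -1.0, -3.4]
opening: 0.0457
```

>>> apply_moves([
  {"grip": 0.3, "linear": [0, 0, -0.5], "turn": [0, 0, 0]},
  {"grip": 0.3, "linear": [0, 0, -1], "turn": [0, 0, 0]},
  {"grip": 0.3, "linear": [0, 0, -1], "turn": [0, 0, 0]},
])

```text
time: 43.5
tool_pos: [0.6199, -0.1599, 0.0405]
tool_rot: [3.141, 0.0, 1.749]
contact_force: [-1.2, 0.1, 0.3]
opening: 0.0459
```

>>> apply_moves([
  {"grip": 0.64, "linear": [0, 0, 0], "turn": [0, 0, 0]},
  {"grip": 0.64, "linear": [0, 0, 0], "turn": [0, 0, 0]},
  {"grip": 0.64, "linear": [0, 0, 0], "turn": [0, 0, 0]},
  {"grip": 0.64, "linear": [0, 0, 20], "turn": [0, 0, 0]},
  {"grip": 0.64, "linear": [0, 0, 50], "turn": [0, 0, 0]},
  {"grip": 0.64, "linear": [0, 0, 90], "turn": [0, 0, 0]},
  {"grip": 0.5, "linear": [-40, -2, 100], "turn": [0, 0, 0]},
  {"grip": 0.5, "linear": [-80, -5, 90], "turn": [0, 0, 0]},
  {"grip": 0.5, "linear": [-111, -7, 60], "turn": [0, 0, 0]},
  {"grip": 0.5, "linear": [-111, -7, 60], "turn": [0, 0, 0]},
])

```text
time: 44.5
tool_pos: [0.5014, -0.1646, 0.0963]
tool_rot: [-3.131, -0.007, 1.747]
contact_force: [-0.3, -0.1, -0.7]
opening: 0.0462
```

Run:
```python
from h import *
s=read_camera("scene");t=read_camera("top")
o=observe();print(o["tool_pos"],o["tool_rot"],o["opening"],o["time"])
s=np.clip(s.astype(float)*1.5,0,255).astype(np.uint8)
crop(s,200,190,390,330,4.2,"s30.png");cv2.imwrite("pics/t30.png",t[:,:,::-1])
```

```text
[ 0.50844118 -0.16692681  0.10010656] [-3.14135266e+00 -4.26915869e-04  1.74781275e+00] 0.04597419347100236 44.6
```

View pics/s30.png

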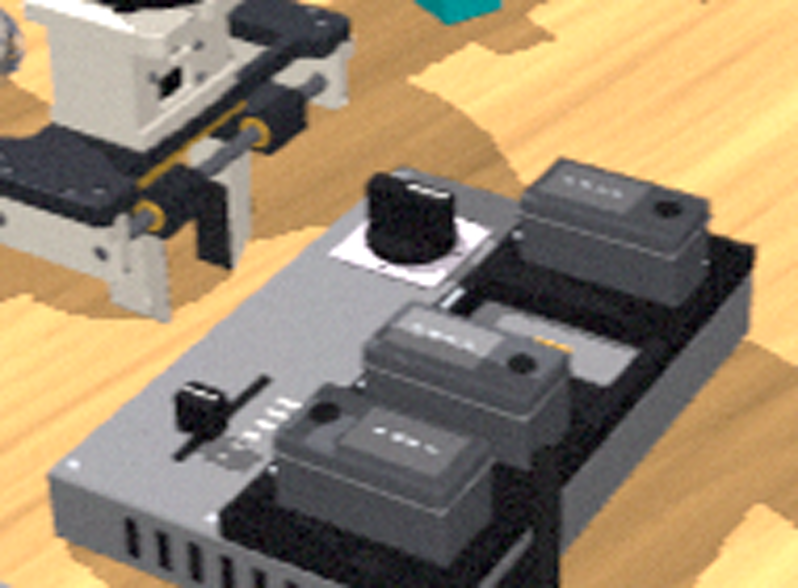

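View pics/t30.png

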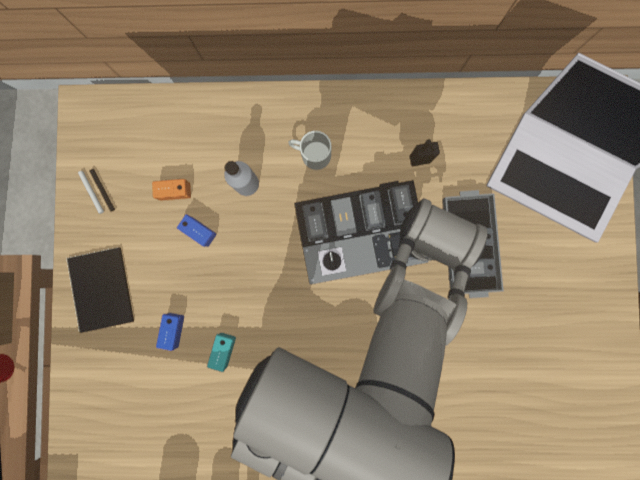

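>>> apply_moves([
  {"grip": 0.5, "linear": [0, 0, -20], "turn": [0, 0, 0]},
  {"grip": 0.5, "linear": [0, 0, -40], "turn": [0, 0, 0]},
  {"grip": 0.5, "linear": [0, 0, -40], "turn": [0, 0, 0]},
])

```text
time: 44.9
tool_pos: [0.5092, -0.1666, 0.0588]
tool_rot: [-3.14, -0.001, 1.749]
contact_force: [-0.4, 0.5, 0.4]
opening: 0.0457
```

Run:
```python
from h import *
s=read_camera("scene")
o=observe();print(o["tool_pos"],o["tool_rot"],o["opening"],o["time"])
s=np.clip(s.astype(float)*1.5,0,255).astype(np.uint8)
crop(s,200,200,310,310,6.5,"s31.png")
```

```text
[ 0.50983817 -0.16694631  0.06007239] [ 3.14154862e+00 -1.14259920e-04  1.74904022e+00] 0.04584940202992222 44.95
```

View pics/s31.png

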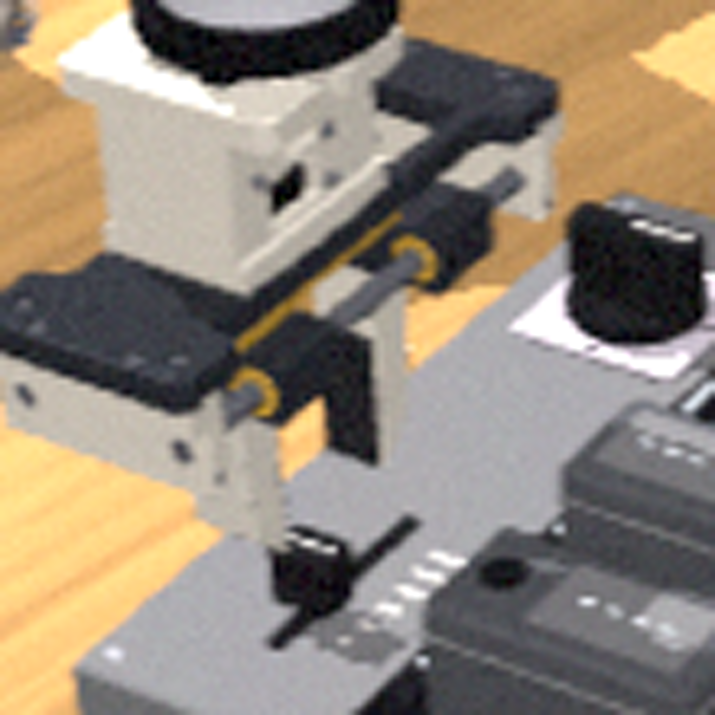

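>>> apply_moves([
  {"grip": 0.5, "linear": [0, 0, -15], "turn": [0, 0, 0]},
  {"grip": 0.5, "linear": [0, 0, -25], "turn": [0, 0, 0]},
  {"grip": 0.5, "linear": [0, 0, -31], "turn": [0, 0, 0]},
  {"grip": 0.5, "linear": [0, 0, -31], "turn": [0, 0, 0]},
  {"grip": 0.1, "linear": [0, 0, -31], "turn": [0, 0, 0]},
  {"grip": 0.1, "linear": [0, 0, -31], "turn": [0, 0, 0]},
  {"grip": 0.1, "linear": [0, 0, -31], "turn": [0, 0, 0]},
  {"grip": 0.1, "linear": [0, 0, -31], "turn": [0, 0, 0]},
  {"grip": 0.1, "linear": [0, 0, -31], "turn": [0, 0, 0]},
  {"grip": 0.1, "linear": [0, 0, -31], "turn": [0, 0, 0]},
], grip_force=15)

```text
time: 45.95
tool_pos: [0.509, -0.1668, 0.0294]
tool_rot: [3.141, 0.0, 1.749]
contact_force: [-0.9, 0.8, 1.9]
opening: 0.0161
```

Run:
```python
from h import *
s=read_camera("scene")
o=observe();print(o["tool_pos"],o["tool_rot"],o["contact_force"],o["opening"],o["time"])
s=np.clip(s.astype(float)*1.5,0,255).astype(np.uint8)
crop(s,200,200,310,310,6.5,"s32.png")
```

```text
[ 0.50901187 -0.16686694  0.02940732] [3.14114122e+00 1.31690829e-04 1.74861810e+00] [-0.82783103  0.57864763  2.47387379] 0.0157179836163965 46.0
```

View pics/s32.png

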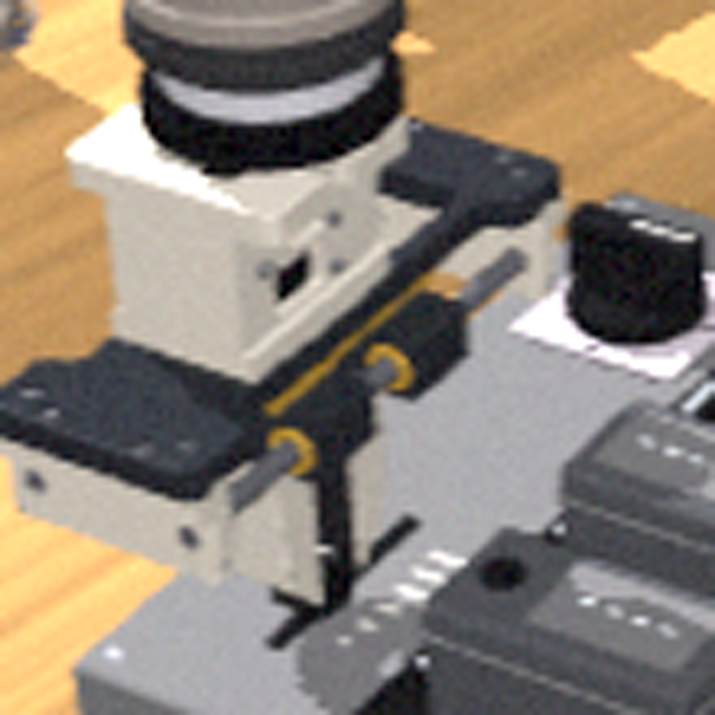

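>>> apply_moves([
  {"grip": 0.1, "linear": [-1.8, 10, 0], "turn": [0, 0, 0]},
  {"grip": 0.1, "linear": [-3.6, 20, 0], "turn": [0, 0, 0]},
  {"grip": 0.1, "linear": [-5.3, 29.5, 0], "turn": [0, 0, 0]},
  {"grip": 0.1, "linear": [-5.3, 29.5, 0], "turn": [0, 0, 0]},
])

```text
time: 46.4
tool_pos: [0.5032, -0.1354, 0.0293]
tool_rot: [-3.142, -0.001, 1.75]
contact_force: [-0.2, 1.2, 5.2]
opening: 0.0158
```

>>> apply_moves([
  {"grip": 0.1, "linear": [-0.9, 5, 0], "turn": [0, 0, 0]},
  {"grip": 0.1, "linear": [-1.4, 8, 0], "turn": [0, 0, 0]},
  {"grip": 0.1, "linear": [-1.4, 8, 0], "turn": [0, 0, 0]},
])

```text
time: 46.7
tool_pos: [0.5021, -0.1288, 0.0293]
tool_rot: [3.142, -0.0, 1.749]
contact_force: [-2.0, 0.6, 6.8]
opening: 0.0158
```

>>> apply_moves([
  {"grip": 0.1, "linear": [-0.5, 3, 0], "turn": [0, 0, 0]},
  {"grip": 0.1, "linear": [-0.9, 5, 0], "turn": [0, 0, 0]},
  {"grip": 0.1, "linear": [-0.9, 5, 0], "turn": [0, 0, 0]},
])

```text
time: 47.0
tool_pos: [0.5016, -0.1257, 0.0294]
tool_rot: [3.141, 0.003, 1.749]
contact_force: [-1.1, -8.3, 3.5]
opening: 0.0159
```

Run:
```python
from h import *
s=read_camera("scene");t=read_camera("top")
o=observe();print(o["tool_pos"],o["tool_rot"],o["contact_force"],o["opening"],o["time"])
s=np.clip(s.astype(float)*1.5,0,255).astype(np.uint8)
crop(s,200,200,310,310,6.5,"s33.png");crop(t,290,175,435,290,5,"u33.png")
```

```text
[ 0.50158721 -0.12574219  0.02937429] [3.14108557e+00 2.43158947e-03 1.74897536e+00] [-1.83616941 -7.28755116  3.18653832] 0.016123479301346166 47.1
```

View pics/s33.png

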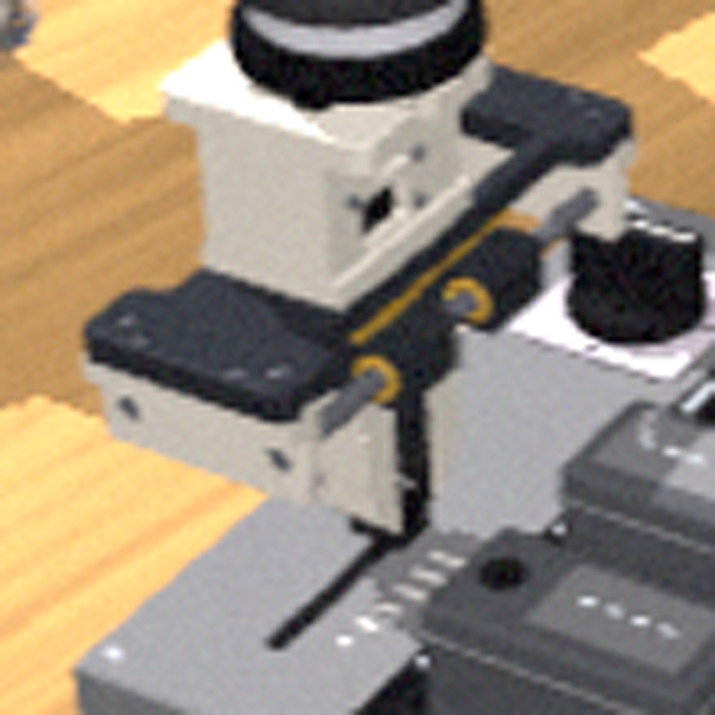

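>>> apply_moves([
  {"grip": 0.35, "linear": [0, 0, 0], "turn": [0, 0, 0]},
  {"grip": 0.35, "linear": [0, 0, 0], "turn": [0, 0, 0]},
  {"grip": 0.35, "linear": [0, 0, 0], "turn": [0, 0, 0]},
  {"grip": 0.35, "linear": [0, 0, 0], "turn": [0, 0, 0]},
  {"grip": 0.35, "linear": [0, 0, 20], "turn": [0, 0, 0]},
  {"grip": 0.35, "linear": [0, 0, 60], "turn": [0, 0, 0]},
  {"grip": 0.35, "linear": [0, 0, 90], "turn": [0, 0, 0]},
  {"grip": 0.45, "linear": [-20, 50, 90], "turn": [0, 0, 0]},
  {"grip": 0.45, "linear": [-27, 100, 90], "turn": [0, 0, 0]},
  {"grip": 0.45, "linear": [-27, 147, 80], "turn": [0, 0, 0]},
])

```text
time: 48.1
tool_pos: [0.4739, 0.0218, 0.1106]
tool_rot: [3.139, 0.0, 1.747]
contact_force: [1.6, -0.0, -1.4]
opening: 0.0412
```

>>> apply_moves([
  {"grip": 0.45, "linear": [0, 0, 0], "turn": [0, 0, 0]},
  {"grip": 0.45, "linear": [0, 0, 0], "turn": [0, 0, 0]},
  {"grip": 0.45, "linear": [0, 0, 0], "turn": [0, 0, 0]},
])

```text
time: 48.4
tool_pos: [0.4746, 0.0199, 0.1096]
tool_rot: [3.141, 0.0, 1.748]
contact_force: [0.5, -0.1, -0.3]
opening: 0.0414
```

Run:
```python
from h import *
s=read_camera("scene");t=read_camera("top")
o=observe();print(o["tool_pos"],o["tool_rot"],o["contact_force"],o["opening"],o["time"])
s=np.clip(s.astype(float)*1.5,0,255).astype(np.uint8)
crop(s,200,180,390,320,4.2,"s34.png");crop(t,290,175,435,290,5,"u34.png")
```

```text
[0.47461249 0.01932952 0.10960057] [3.14130424e+00 1.53877479e-04 1.74677898e+00] [0.63096584 0.00402383 0.30635899] 0.04153141459140252 48.5
```

View pics/s34.png

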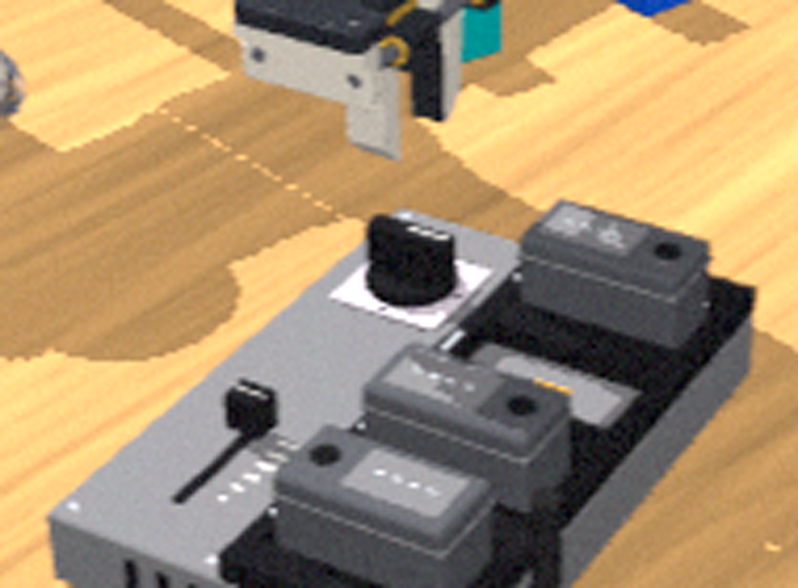

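View pics/u34.png

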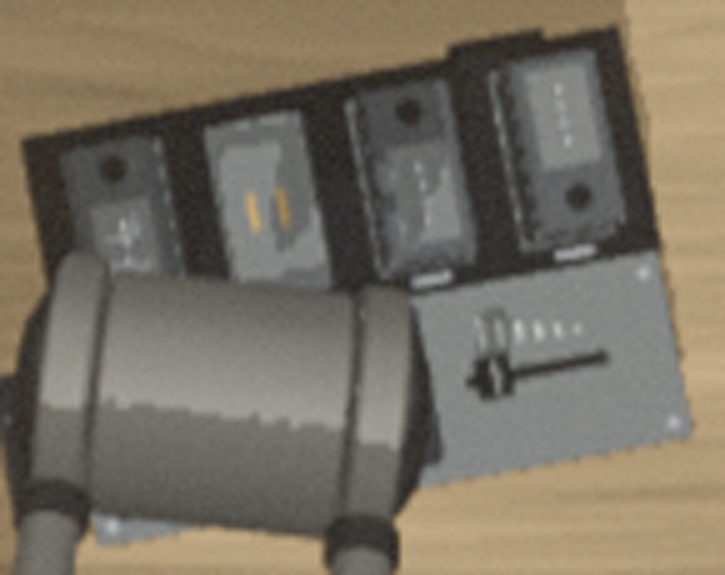

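>>> apply_moves([
  {"grip": 0.45, "linear": [1, 2.5, -20], "turn": [0, 0, 0]},
  {"grip": 0.45, "linear": [1, 2.5, -40], "turn": [0, 0, 0]},
  {"grip": 0.45, "linear": [1, 2.5, -60], "turn": [0, 0, 0]},
  {"grip": 0.45, "linear": [1, 2.5, -70], "turn": [0, 0, 0]},
  {"grip": 0.45, "linear": [1, 2.5, -76], "turn": [0, 0, 0]},
  {"grip": 0.45, "linear": [1, 2.5, -76], "turn": [0, 0, 0]},
  {"grip": 0.45, "linear": [1, 2.5, -76], "turn": [0, 0, 0]},
], grip_force=25)

```text
time: 49.2
tool_pos: [0.4758, 0.0227, 0.0341]
tool_rot: [3.141, 0.0, 1.748]
contact_force: [0.4, -0.4, -0.4]
opening: 0.0412
```

>>> apply_moves([
  {"grip": 0.1, "linear": [0, 0, 0], "turn": [0, 0, 0]},
  {"grip": 0.1, "linear": [0, 0, 0], "turn": [0, 0, 0]},
  {"grip": 0.1, "linear": [0, 0, 0], "turn": [0, 0, 0]},
  {"grip": 0.1, "linear": [0, 0, 0], "turn": [0, 0, 0]},
  {"grip": 0.1, "linear": [0, 0, 0], "turn": [0, 0, 0]},
])

```text
time: 49.7
tool_pos: [0.4757, 0.022, 0.0338]
tool_rot: [3.141, 0.002, 1.749]
contact_force: [-0.8, -6.0, 1.8]
opening: 0.0137
```

>>> apply_moves([
  {"grip": 0.1, "linear": [0, 0, 0], "turn": [0, 0, -1.3]},
  {"grip": 0.1, "linear": [0, 0, 0], "turn": [0, 0, -2.6]},
  {"grip": 0.1, "linear": [0, 0, 0], "turn": [0, 0, -3.9]},
  {"grip": 0.1, "linear": [0, 0, 0], "turn": [0, 0, -5.2]},
  {"grip": 0.1, "linear": [0, 0, 0], "turn": [0, 0, -6.5]},
  {"grip": 0.1, "linear": [0, 0, 0], "turn": [0, 0, -7.8]},
  {"grip": 0.1, "linear": [0, 0, 0], "turn": [0, 0, -9.1]},
  {"grip": 0.1, "linear": [0, 0, 0], "turn": [0, 0, -10.4]},
  {"grip": 0.1, "linear": [0, 0, 0], "turn": [0, 0, -11.7]},
  {"grip": 0.1, "linear": [0, 0, 0], "turn": [0, 0, -13]},
])

```text
time: 50.7
tool_pos: [0.4747, 0.0204, 0.0338]
tool_rot: [3.138, 0.003, 0.383]
contact_force: [-4.8, -15.5, 3.9]
opening: 0.0138
```

>>> apply_moves([
  {"grip": 0.1, "linear": [0, 0, 0], "turn": [0, 0, -1]},
  {"grip": 0.1, "linear": [0, 0, 0], "turn": [0, 0, -1.9]},
  {"grip": 0.1, "linear": [0, 0, 0], "turn": [0, 0, -1.9]},
  {"grip": 0.1, "linear": [0, 0, 0], "turn": [0, 0, -1.9]},
])

```text
time: 51.1
tool_pos: [0.4744, 0.0203, 0.0338]
tool_rot: [3.138, 0.002, 0.189]
contact_force: [-5.5, -16.2, 4.6]
opening: 0.0136
```

>>> apply_moves([
  {"grip": 0.4, "linear": [0, 0, 0], "turn": [0, 0, 0]},
  {"grip": 0.4, "linear": [0, 0, 0], "turn": [0, 0, 0]},
  {"grip": 0.4, "linear": [0, 0, 0], "turn": [0, 0, 0]},
  {"grip": 0.4, "linear": [0, 0, 0], "turn": [0, 0, 0]},
  {"grip": 0.4, "linear": [0, 0, 30], "turn": [0, 0, 0]},
  {"grip": 0.4, "linear": [0, 0, 70], "turn": [0, 0, 0]},
  {"grip": 0.4, "linear": [0, 0, 120], "turn": [0, 0, 0]},
  {"grip": 0.4, "linear": [-30, 40, 130], "turn": [0, 0, 0]},
  {"grip": 0.4, "linear": [-60, 85, 130], "turn": [0, 0, 0]},
  {"grip": 0.4, "linear": [-80, 130, 130], "turn": [0, 0, 0]},
])

```text
time: 52.1
tool_pos: [0.3958, 0.1502, 0.1642]
tool_rot: [-3.141, -0.001, 0.187]
contact_force: [1.2, 0.4, -0.5]
opening: 0.0366
```

>>> apply_moves([
  {"grip": 0.4, "linear": [0, 45, 20], "turn": [0, 0, 0]},
  {"grip": 0.4, "linear": [0, 80, 20], "turn": [0, 0, 0]},
  {"grip": 0.4, "linear": [0, 80, 20], "turn": [0, 0, 0]},
  {"grip": 0.4, "linear": [0, 80, 20], "turn": [0, 0, 0]},
])

```text
time: 52.5
tool_pos: [0.3965, 0.2296, 0.1832]
tool_rot: [3.141, 0.001, 0.191]
contact_force: [-0.1, 0.2, -0.2]
opening: 0.0369
```

Run:
```python
from h import *
s=read_camera("scene");t=read_camera("top")
o=observe();print(o["tool_pos"],o["contact_force"],o["time"])
cv2.imwrite("pics/t35.png",t[:,:,::-1])
s=np.clip(s.astype(float)*1.3,0,255).astype(np.uint8)
cv2.imwrite("pics/s35.png",s[:,:,::-1]);crop(t,285,170,515,310,3.4,"u35.png")
```

```text
[0.39678135 0.22841891 0.18316684] [-0.38470959  0.11011332  0.13976236] 52.6
```

View pics/s35.png

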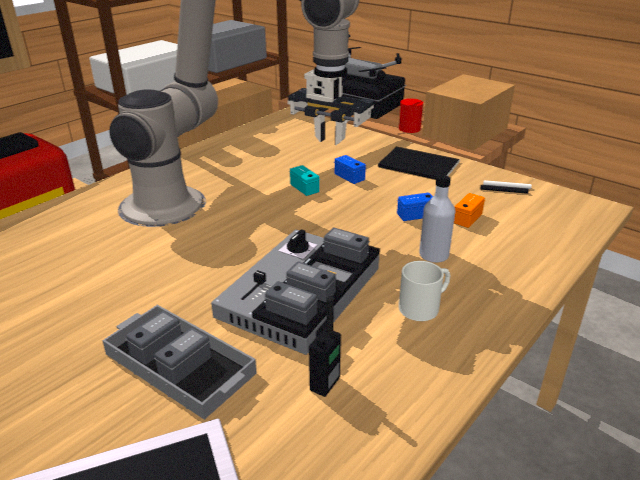

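View pics/t35.png

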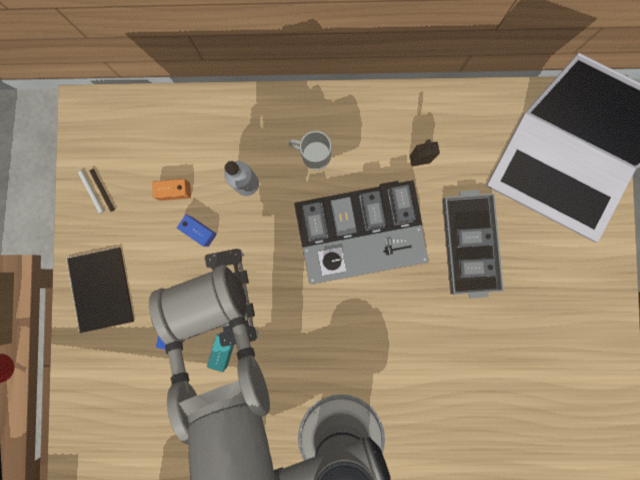

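View pics/u35.png

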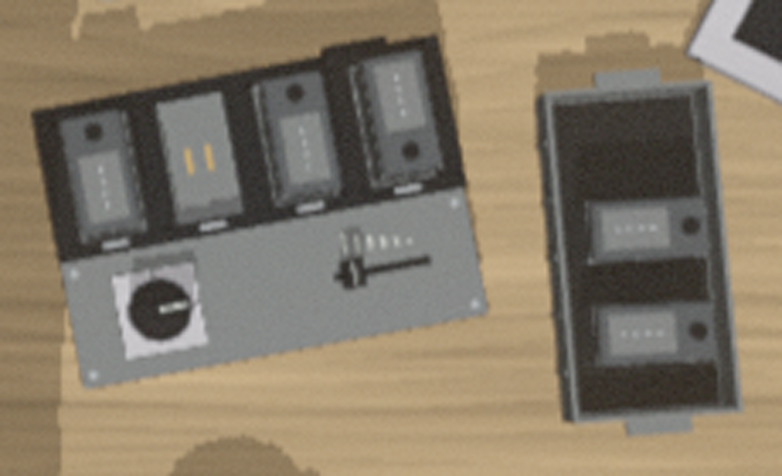

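```bash
python3 -c "
from cell import *
print(hand_in())"
```

```text
the job is handed in; nothing more can be done
None
```

The job is done and handed in at about 53 s of the 210 s limit, with nothing dropped or knocked. `hand_in()` gave no verdict, so the checks below are my own.

**What I did, in order:**
1. Turned the switch off.
2. Stood the two finished packs (bays 0 and 2) in the tray.
3. Seated the three empty packs in bays 1, 3 and 0.
4. Pushed the slider to the full-charge stop.
5. Turned the switch back on.

**Last checks, from both cameras:**
- **Switch:** its line points to the charger's -y (on), and it stayed there after I let go.
- **Slider:** at the full-charge end; I felt the stop at about 8 N.
- **Empty packs:** all three sit in their bays. Each touched the floor at the tool height measured on the finished packs, with no side force.
- **Finished packs:** both stand in the tray.
- **Everything else:** the mug, flask, radio and the coloured look-alikes have not moved, and no grey packs are left on the table. I saw no pack knocked aside and no grip slip.

**What disagreed:**
- **Height reading:** in the scene camera the fingertips sat about 28 mm higher than the reported tool position. I set heights from contact forces and the camera instead of the stated numbers.
- **Charger position:** the first estimates from the two cameras differed by about 4 mm. The contact strips on the bay floors then gave a fit within 0.5 mm.

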